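# Right the toppled post feet and turn them before the weld camera

## Task

The welded post feet have toppled over on the bench. Stand every one of them upright on its base plate on the round turntable, leaving the table unturned while you load it; then, with all of them standing on it, turn the table by its crank pin through at least one full turn in one direction so that the weld camera sees the seams all round, and finally stand them all upright on the plywood pallet. Do not knock over the tin that stands beyond the pallet.

Things in the scene. Friction and masses are not known exactly. Their poses are not given: they have to be found in the camera images.
- post_a: welded steel post foot (may be absent): tube 36 mm in diameter on a square plate 60 x 60 x 8 mm, 110 mm high in all, 0.46 kg, centre of mass 34 mm up the axis. Origin: centre of the plate's underside; z runs along the tube from plate to open top. Starts lying on a plate edge and the rim of its top, axis dipping 7 degrees to the top, top roughly to the robot.
- post_b: welded steel post foot (may be absent): tube 36 mm in diameter on a square plate 60 x 60 x 8 mm, 110 mm high in all, 0.46 kg, centre of mass 34 mm up the axis. Origin: centre of the plate's underside; z runs along the tube from plate to open top. Starts lying on a plate edge and the rim of its top, axis dipping 7 degrees to the top, top roughly to the robot.
- post_c: welded steel post foot (may be absent): tube 36 mm in diameter on a square plate 60 x 60 x 8 mm, 110 mm high in all, 0.46 kg, centre of mass 34 mm up the axis. Origin: centre of the plate's underside; z runs along the tube from plate to open top. Starts lying on a plate edge and the rim of its top, axis dipping 7 degrees to the top, top roughly to the robot.
- post_d: welded steel post foot (may be absent): tube 36 mm in diameter on a square plate 60 x 60 x 8 mm, 110 mm high in all, 0.46 kg, centre of mass 34 mm up the axis. Origin: centre of the plate's underside; z runs along the tube from plate to open top. Starts lying on a plate edge and the rim of its top, axis dipping 7 degrees to the top, top roughly to the robot.
- turntable_top (a point): centre of the top of the turntable's steel disc, on its vertical axis: disc 294 mm in diameter, its flat top 52 mm above the bench, turning in place on a fixed round base of nearly the same width, with the crank pin near its rim. The point turns with the disc.
- crank_pin (a point): top of the crank pin, a black upright round pin 20 mm in diameter standing 64 mm above the disc's top (its top is 116 mm above the bench), 135 mm from the turntable's axis, fixed to the disc. It may start on any side of the table.
- turntable (a joint): angle of the turntable in rad, 0 at the start, growing counter-clockwise seen from above; a full turn is 6.28; it turns freely both ways for two turns against a light friction of about 0.3 N m and stays where it is left.
- pallet_top (a point): centre of the top of the fixed plywood pallet, 220 x 220 mm, its flat top 20 mm above the bench; axes along its sides.
- tin: upright plain metal tin, 64 mm in diameter, 74 mm high, beyond the pallet on the right of the bench; a bystander. Origin: centre of its underside.
Mind the look-alikes: they are no part of the job. Leave any blue or turquoise look-alike of the post_b alone.

How it is judged:
By the outcome, as a careful person would: the job done as asked, in the order asked, and still so for the second after the job is handed in, with the robot touching nothing.
Of post_a, post_b, post_c, post_d only 3 to 4 are there at a start; the rules pass over those that are not, and their reading is None.
At some moment in a run one of post_a, post_b, post_c, post_d may be knocked a few centimetres aside while the robot is not near it.
Once in a run the grip may slacken for a moment while it holds something.
It also fails if it takes over 210 s, if anything falls off the work surface, if the arm or the gripper's body presses on something with over 40 N, if the wrist force passes 120 N, or if a joint passes its speed limit or range.

## Robot

A 6-joint arm with a two-finger parallel gripper is mounted at the origin on the work surface. World frame = base frame: x ahead of the robot, y to its left, z up, the work surface at z = 0. Lengths are in mm, angles in rad, forces in N, time in s.
With the tool pointing down it reaches from about 275 to 1000 mm from the base axis. Payload 8.4 kg.
Tool frame: the origin (TCP) lies midway between the tips of the shut fingers; the grasp point (between the pads) lies 19 mm behind it; z points along the fingers, y is the line along which they close (so a half turn about z gives the same grasp; the last joint's range is limited). The gripper opens to 85 mm and grips with 20 to 120 N. Pads are 22 mm wide; open, the fingers measure 114 mm over their backs; the gripper's body (76 mm by 85 mm) begins 54 mm behind the grasp point. The pads swing forward as they close: fully open they stand 13 mm farther back than shut.
Start: joints at [1.187, 0.353, 1.633, -0, 1.155, -0.002], TCP at [232.868, 580, 231.281] pointing down, gripper open.
Joint ranges: [-2.63, 2.63], [-0.92, 2.1], [0.06, 2.66], [-1.3, 4.44], [0, 2.69], [-3.02, 3.02]. Speed limits (rad/s): [2.22, 2.22, 2.79, 3.14, 3.14, 3.14].

## Interface

Orientations are given as [roll, pitch, yaw] about the fixed x, y, z axes, in that order (R = Rz(yaw) Ry(pitch) Rx(roll)).
In Python, from rig import r, cams gives the robot as it stands. The module is installed in compiled form; this text tells all that it offers.
- The arm moves only by the tool send_rows, never from a script. Its argument "targets" is one flat list of numbers, 7 for each row, row after row: the shift along the tool's x, y, z in m, then the turn, a rotation vector about the tool's x, y, z in rad, then the opening, from -1 (shut) to 1 (fully open). In form: [tx, ty, tz, wx, wy, wz, fingers, tx, ty, tz, wx, wy, wz, fingers, ...]. A call has 1 to 12 rows; each row is the pose to reach, as a shift and turn from the pose commanded when the call began, along the tool's axes at that moment; what a row does not reach only later rows make up. A row lasts 1/12 s, in which the tool goes at most 41.7 mm and 7.16 degrees, less where a joint would pass 70% of its speed; a pose out of reach is approached as far as the arm can. A call with a gripper value outside its range is refused whole. The fingers move at their own pace and stop on an object; "grip_force" is the grip in N (left out, the last holds). Time passes only in rows, so rows that repeat a pose let the fingers close. It gives the time, the measured TCP pose, the force, the opening and the grip force at its end, in the units of the state.
- r.sense(): the state, without advancing time (a new reading comes with each control period).
- cams.grab_frame(name): name is "scene" or "top" or "wrist"; returns a dict with "color" (384x512x3 uint8, blue, green, red), "fx", "fy", "cx", "cy" (pixels), "xyz" and "attitude" of the camera in the world. Camera axes: x right, y down, z forward; pixel columns grow to the right and rows downward; lengths in mm; the calibration is good to about 2 mm. A picture is of the moment at which its call begins. There is no depth.
- r.sign_off(): hands the job in; it is judged then, once.
The state is a dict: "clock": time; "qpos": joint angles; "qvel": joint speeds; "joint_efforts": joint torques, N m; "eef_pos": TCP position; "tcp_rot": TCP orientation; "contact_force": force on the tool from outside, world axes, zero at the start; "wrist_torque": the same for the moment, N m; "opening": opening from 0.0 (shut) to 1.0 (fully open); "grasp_force": force on a finger pad.
Only numpy, scipy, OpenCV 4.12 (cv2) and the standard library are available. Lean on these libraries where they do the work, as an engineer would, in place of code of your own. Each camera call takes 0.05 s, during which the arm holds its last target. There are 200 camera calls.

## Working session

There is one attempt and no reset: what is moved stays moved. The work goes in short steps, Python scripts to look and compute and a tool call to move; the robot and the scene stay as the last step left them, time stands still between calls to the robot, and variables do not carry over. Pictures are saved under pics/ and viewed, at most 14 in all, crops included, and the job is handed in when it is done.

Besides the shell and the picture viewer there is one more tool, called after "Call:" by a JSON object that holds its "fn" and its "kwargs". send_rows: Moves the arm, as the interface text tells. Its arguments: {"type":"object","properties":{"targets":{"type":"array"},"grip_force":{"type":"number"}},"required":["targets"]}

```bash
mkdir -p pics; ls; python3 - <<'E'
from rig import r,cams
import cv2
s=r.sense(); print(s)
for n in ("scene","top","wrist"):
    f=cams.grab_frame(n); cv2.imwrite(f"pics/{n}0.png",f["color"]); print(n,{k:v for k,v in f.items() if k!="color"})
E
```

```text
pics
{'clock': 0.0, 'qpos': array([ 1.18657618e+00,  3.53645819e-01,  1.63407372e+00,  5.53928089e-06,
        1.15522140e+00, -2.43175734e-03]), 'qvel': array([ 0.00144686, -0.0015235 , -0.00106319,  0.00117868, -0.00073058,
       -0.00015162]), 'joint_efforts': array([-2.08266676e-03, -6.05212355e+01, -3.42084074e+01, -2.35226953e-04,
        9.09407157e-03,  1.62867019e-05]), 'eef_pos': array([232.71205488, 579.57840226, 230.58899127]), 'tcp_rot': array([-3.14024439e+00, -8.34345632e-06,  2.75980202e+00]), 'contact_force': array([-0.36047778,  0.16878071, -0.29975955]), 'wrist_torque': array([-0.01789953, -0.02035471, -0.03318701]), 'grasp_force': 0.0, 'opening': 1.0008052327523163}
scene {'fx': 377.05319179102923, 'fy': 377.05319179102923, 'cx': 255.87578199604607, 'cy': 189.21363242862097, 'xyz': array([1356.87373049,  -32.99710804, 1098.05539711]), 'attitude': array([-2.46155889, -0.01830867,  1.49071073])}
top {'fx': 413.4292487970222, 'fy': 413.4292487970222, 'cx': 264.06806169433514, 'cy': 194.71552928369576, 'xyz': array([ 401.79549357,   45.48055229, 1415.50687534]), 'attitude': array([-3.04757190e+00, -1.42191159e-03, -1.55359795e+00])}
wrist {'fx': 331.76163424902205, 'fy': 331.76163424902205, 'cx': 254.65983004971113, 'cy': 190.70282909933528, 'xyz': array([168.67891552, 605.16658999, 373.95253595]), 'attitude': array([2.86989603e+00, 1.59209820e-03, 1.18748250e+00])}
```

View pics/scene0.png

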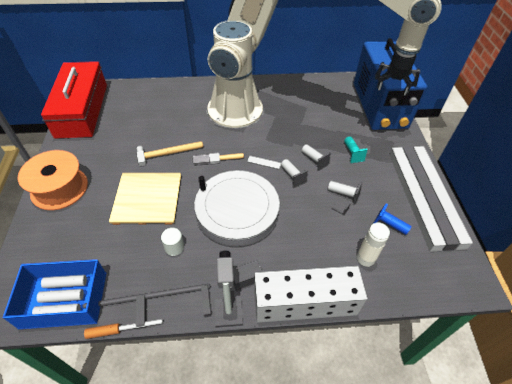

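View pics/top0.png

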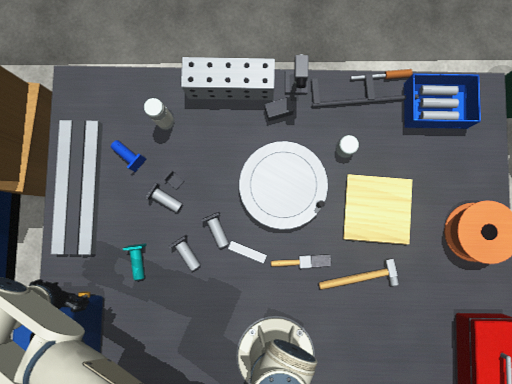

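The posts show as three grey ones, at about (165,199), (187,254) and (217,232) in the top view. The turntable is at (283,185), with its pin at (320,205), the pallet at (378,210) and the tin at (348,146). Next I'll get coarse positions and take wrist views.

```bash
cat > h.py <<'E'
import numpy as np, cv2, json, sys
from scipy.spatial.transform import Rotation as Rn
from rig import r, cams
def E(a): return Rn.from_euler('xyz',a)
def ray(f,u,v):
    d=np.array([(u-f['cx'])/f['fx'],(v-f['cy'])/f['fy'],1.]); return E(f['attitude']).apply(d)
def onz(f,u,v,z):
    d=ray(f,u,v); return f['xyz']+d*(z-f['xyz'][2])/d[2]
def proj(f,P):
    q=E(f['attitude']).inv().apply(np.atleast_2d(P)-f['xyz']); return np.c_[f['fx']*q[:,0]/q[:,2]+f['cx'],f['fy']*q[:,1]/q[:,2]+f['cy']]
def tri(fs,uvs):
    A=0;b=0
    for f,(u,v) in zip(fs,uvs):
        d=ray(f,u,v);d/=np.linalg.norm(d);M=np.eye(3)-np.outer(d,d);A=A+M;b=b+M@f['xyz']
    return np.linalg.solve(A,b)
def grab(n,name=None,s=1):
    f=cams.grab_frame(n)
    if name: cv2.imwrite(f'pics/{name}.png',cv2.resize(f['color'],None,fx=s,fy=s,interpolation=cv2.INTER_CUBIC))
    return f
def pose(x=None):   # commanded pose store
    if x is not None: json.dump([list(map(float,x[0])),x[1].as_rotvec().tolist()],open('cmd.json','w'))
    p,o=json.load(open('cmd.json')); return np.array(p),Rn.from_rotvec(o)
def down(yaw,lean=0,ldir=None): # tool x axis along yaw, z down
    c,s=np.cos(yaw),np.sin(yaw); return Rn.from_matrix(np.array([[c,s,0],[s,-c,0],[0,0,-1]]))
def rel(c,t):   # delta in commanded tool frame
    return np.r_[c[1].inv().apply(t[0]-c[0])/1000,(c[1].inv()*t[1]).as_rotvec()]
def plan(*ts):
    """each call's targets as deltas from the pose at its start; stores rounded result"""
    c=pose()
    for t in ts:
        d=rel(c,t).round(3); print('d',d.tolist(),'rows>=',int(np.ceil(max(np.linalg.norm(d[:3])/.0417,np.degrees(np.linalg.norm(d[3:]))/7.16))))
        c=(c[0]+c[1].apply(d[:3]*1000),c[1]*Rn.from_rotvec(d[3:]))
    pose(c)
def chk():
    s=r.sense();c=pose();print('t%.1f'%s['clock'],'pos',s['eef_pos'].round(1),'err',(s['eef_pos']-c[0]).round(1),'rot',np.degrees((c[1].inv()*E(s['tcp_rot'])).magnitude()).round(2),'F',s['contact_force'].round(1),'open',round(float(s['opening']),2),'g',round(float(s['grasp_force']),1),'q',s['qpos'].round(2))
    return s
E
python3 - <<'E'
from h import *
s=r.sense(); pose((np.array([232.868,580,231.281]),E([np.pi,0,s['tcp_rot'][2]]))); chk()
print(E(s['tcp_rot']).as_matrix().round(3))
f=grab('top'); g=grab('scene')
for n,z,uv in [('table',52,(283,185)),('pin',116,(320.5,205)),('pal',20,(378,210)),('tin',74,(348,142)),('A',25,(165,199)),('B',25,(187,254)),('C',25,(217,232)),('turq',25,(137,262))]: print(n,onz(f,*uv,z).round(0))
for n,z,uv in [('table',52,(237,206)),('pin',116,(202,180)),('pal',20,(147,197)),('tin',74,(172,234)),('A',25,(345,190)),('B',25,(316,156)),('C',25,(293,171))]: print(n,onz(g,*uv,z).round(0))
# wrist offset
w=cams.grab_frame('wrist'); Rt=E(s['tcp_rot']); print(Rt.inv().apply(w['xyz']-s['eef_pos']),(Rt.inv()*E(w['attitude'])).as_matrix().round(3))
E
```

```text
t0.1 pos [232.7 579.7 230.7] err [-0.1 -0.3 -0.6] rot 0.06 F [ 0.  -1.   0.4] open 1.0 g 0.0 q [ 1.19  0.35  1.63  0.    1.16 -0.  ]
[[-0.928  0.373 -0.   ]
 [ 0.373  0.928 -0.001]
 [ 0.    -0.001 -1.   ]]
table [564. -17.  52.]
pin [ 495. -133.  116.]
pal [ 488. -340.   20.]
tin [ 708. -228.   74.]
A [513. 380.  25.]
B [330. 299.  25.]
C [405. 201.  25.]
turq [301. 464.  25.]
table [585. -17.  52.]
pin [ 514. -131.  116.]
pal [ 500. -337.   20.]
tin [ 697. -228.   74.]
A [518. 383.  25.]
B [340. 307.  25.]
C [413. 205.  25.]
[  68.93736337   -0.22816438 -143.53783447] [[-0.002 -0.963 -0.268]
 [ 1.    -0.002 -0.   ]
 [-0.    -0.268  0.963]]
```

```bash
python3 - <<'E'
from h import *
plan((np.array([500,260,280.]),down(.61)),(np.array([400,390,280.]),down(.61)))
E
```

```text
d [-0.367, -0.197, -0.049, 0.0, 0.0, 2.15] rows>= 18
d [-0.008, -0.163, 0.0, 0.0, -0.0, -0.0] rows>= 4
```

```bash
cat >> h.py <<'E'
from scipy.spatial.transform import Slerp
_plan=plan
def plan(*ts):
    c=pose(); out=[]
    for t in ts:
        d=rel(c,t); n=int(np.ceil(max(np.linalg.norm(d[:3])/.40,np.linalg.norm(d[3:])/1.2)))
        S=Slerp([0,1],Rn.concatenate([c[1],t[1]]))
        out+=[(c[0]+(t[0]-c[0])*k/n,S(k/n)) for k in range(1,n)]+[t]; c=t
    _plan(*out)
E
python3 - <<'E'
from h import *
s=r.sense(); pose((np.array([232.868,580,231.281]),E([np.pi,0,s['tcp_rot'][2]])))
plan((np.array([500,260,280.]),down(.61)),(np.array([400,390,280.]),down(.61)))
E
```

```text
d [-0.184, -0.099, -0.024, 0.0, -0.0, 1.075] rows>= 9
d [-0.174, 0.114, -0.025, 0.0, -0.0, 1.075] rows>= 9
d [-0.007, -0.164, 0.0, 0.0, -0.0, -0.0] rows>= 4
```

Call:
{"fn": "send_rows", "kwargs": {"targets": [-0.184,-0.099,-0.024,0,0,1.075,1,-0.184,-0.099,-0.024,0,0,1.075,1,-0.184,-0.099,-0.024,0,0,1.075,1,-0.184,-0.099,-0.024,0,0,1.075,1,-0.184,-0.099,-0.024,0,0,1.075,1,-0.184,-0.099,-0.024,0,0,1.075,1,-0.184,-0.099,-0.024,0,0,1.075,1,-0.184,-0.099,-0.024,0,0,1.075,1,-0.184,-0.099,-0.024,0,0,1.075,1,-0.184,-0.099,-0.024,0,0,1.075,1]}}

```text
clock: 1.13
eef_pos: [366.8, 419.4, 255.3]
tcp_rot: [-3.142, -0.0, 1.681]
contact_force: [-0.3, 0.6, 0.3]
opening: 1.0
grasp_force: 0.0
```

Call:
{"fn": "send_rows", "kwargs": {"targets": [-0.174,0.114,-0.025,0,0,1.075,1,-0.174,0.114,-0.025,0,0,1.075,1,-0.174,0.114,-0.025,0,0,1.075,1,-0.174,0.114,-0.025,0,0,1.075,1,-0.174,0.114,-0.025,0,0,1.075,1,-0.174,0.114,-0.025,0,0,1.075,1,-0.174,0.114,-0.025,0,0,1.075,1,-0.174,0.114,-0.025,0,0,1.075,1,-0.174,0.114,-0.025,0,0,1.075,1,-0.174,0.114,-0.025,0,0,1.075,1,-0.174,0.114,-0.025,0,0,1.075,1,-0.174,0.114,-0.025,0,0,1.075,1]}}

```text
clock: 2.13
eef_pos: [499.7, 259.8, 280.3]
tcp_rot: [3.142, 0.0, 0.614]
contact_force: [0.1, -0.2, 0.2]
opening: 0.999
grasp_force: 0.0
```

```bash
python3 - <<'E'
from h import *
chk(); import pickle
f=grab('wrist','w1',1.5); pickle.dump(f,open('w1.pkl','wb'))
E
```

```text
t2.1 pos [499.7 259.8 280.3] err [  99.6 -130.3   -0. ] rot 0.24 F [ 0.1 -0.2  0.2] open 1.0 g 0.0 q [ 0.48  0.21  1.71 -0.    1.22  1.43]
```

Call:
{"fn": "send_rows", "kwargs": {"targets": [-0.007,-0.164,0,0,0,0,1,-0.007,-0.164,0,0,0,0,1,-0.007,-0.164,0,0,0,0,1,-0.007,-0.164,0,0,0,0,1,-0.007,-0.164,0,0,0,0,1,-0.007,-0.164,0,0,0,0,1,-0.007,-0.164,0,0,0,0,1]}}

```text
clock: 2.77
eef_pos: [400.0, 390.1, 280.2]
tcp_rot: [3.141, 0.0, 0.612]
contact_force: [0.0, -0.5, -0.0]
opening: 1.004
grasp_force: 0.0
```

```bash
python3 - <<'E'
from h import *
chk(); import pickle
f=grab('wrist','w2',1.5); pickle.dump(f,open('w2.pkl','wb'))
E
```

```text
t2.8 pos [400.  390.1 280.2] err [-0.1 -0.  -0.1] rot 0.15 F [ 0.  -0.5 -0. ] open 1.0 g 0.0 q [ 0.77  0.21  1.72 -0.    1.21  1.73]
```

View pics/w1.png

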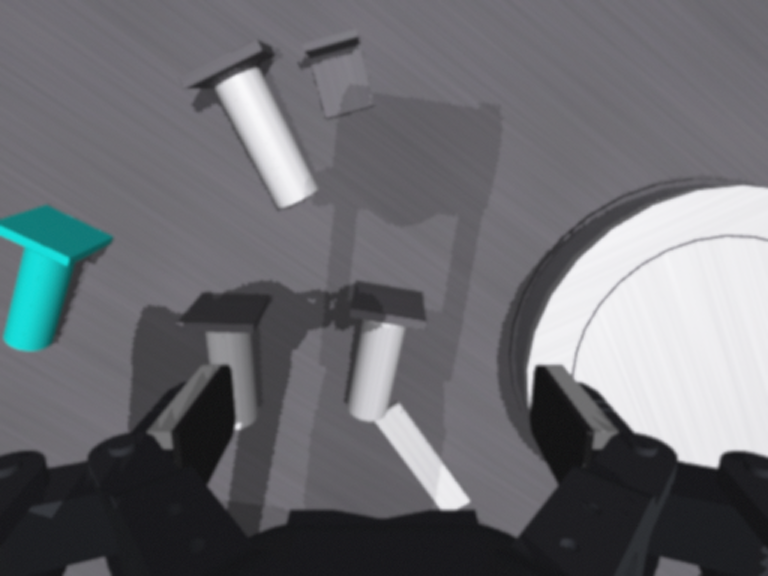

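View pics/w2.png

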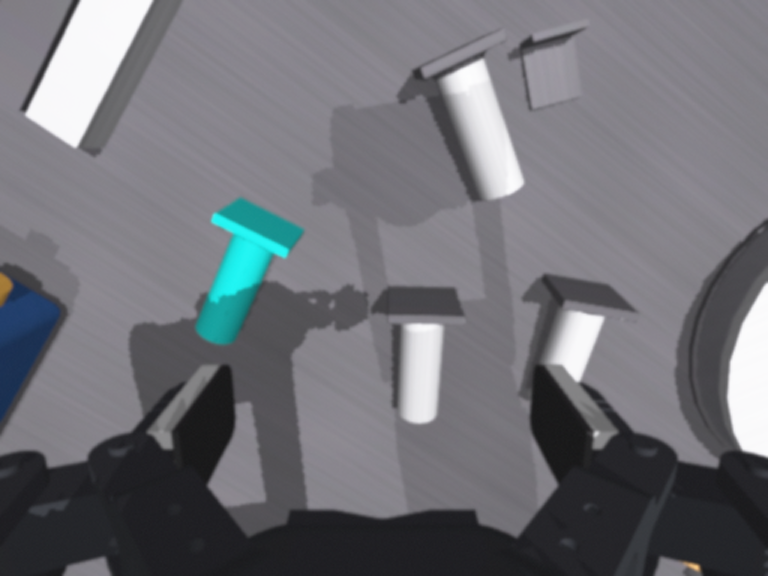

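The pictures show post A upper centre, with its tube running (240,79)–(297,197) in w1 and (463,72)–(502,190) in w2 at 1.5x. B's tube runs (421,323)–(418,417) in w2, and C's runs (381,323)–(368,414) in w1. There is no fourth post: the grey angle near A is a bracket.

```bash
cat > fit.py <<'E'
from h import *
import pickle
from scipy.optimize import least_squares
w1,w2=[pickle.load(open(f'w{i}.pkl','rb')) for i in (1,2)]
obs={'A':[(w1,0,240,79),(w1,1,297,197),(w2,0,463,72),(w2,1,502,190)],
'B':[(w2,0,421,323),(w2,1,418,417),(w1,0,230,331)],
'C':[(w1,0,381,323),(w1,1,368,414),(w2,0,580,313)]}
for n,o in obs.items():
    def axis(p,s):  # axis point at s from plate; top rim centre (x,y), dip 7deg
        c,sn=np.cos(np.radians(7)),np.sin(np.radians(7)); u=np.array([np.cos(p[3])*c,np.sin(p[3])*c,-sn])
        return np.array(p[:3])+u*(s-110)
    def res(p): return np.concatenate([(proj(f,axis(p,8 if k==0 else 110))[0]-np.array([u,v])/1.5) for f,k,u,v in o])
    q=least_squares(res,[400,250,18,-2.5]); print(n,q.x.round(2),'z ideal 17.9','res px',res(q.x).round(1),'base',axis(q.x,0).round(1),'radial yaw',np.arctan2(-q.x[1],-q.x[0]).round(2))
# table triangulation
E
python3 fit.py; python3 - <<'E'
from h import *
f,g=grab('top','top1'),grab('scene')
for n,f_ in(('t',f),('s',g)):
    im=cv2.cvtColor(f_['color'],cv2.COLOR_BGR2HSV)
    ds=(cv2.inRange(im,(0,0,175),(180,40,255)),cv2.inRange(im,(15,60,120),(35,255,255)))
    for m in ds:
        cs=[c for c in cv2.findContours(m,cv2.RETR_EXTERNAL,cv2.CHAIN_APPROX_NONE)[0] if cv2.contourArea(c)>150]
        for c in cs: print(n,cv2.contourArea(c),np.round(cv2.fitEllipse(c)[0],1),np.round(cv2.fitEllipse(c)[1],1),np.round(cv2.minAreaRect(c)[0],1))
E
```

```text
A [480.82 328.66  10.39  -2.13] z ideal 17.9 res px [ 0.4 -1.2  2.9  2.8 -2.3 -3.  -0.8  1.9] base [538.7 421.3  23.8] radial yaw -2.54
B [271.66 259.53   5.74  -2.52] z ideal 17.9 res px [-0.7 -0.4  0.   1.4  0.6 -0.9] base [360.4 323.1  19.1] radial yaw -2.38
C [349.2  171.41  13.95  -2.67] z ideal 17.9 res px [ 1.6 -2.  -0.3  2.6 -1.3 -0.4] base [446.6 220.7  27.4] radial yaw -2.69
t 575.0 [294.5 371.5] [31.1 64.8] [289.  366.5]
t 922.0 [275.6 358.5] [69.9 73.8] [272.3 343.2]
t 5552.0 [154.9 348.1] [ 72.8 110.5] [152.7 354.8]
t 201.5 [ 25.8 282. ] [22.2 45.3] [ 26.1 287.3]
t 286.0 [247.1 251.5] [ 8.5 52.1] [247.  251.5]
t 1135.5 [ 75.1 292.8] [ 11.1 174.5] [ 73.2 289.3]
t 166.5 [217.6 232.3] [ 6.9 36.4] [217.6 232.3]
t 5868.0 [282.5 184.4] [85.9 87.2] [283.3 184.8]
t 236.0 [349.1 143.8] [16.9 17.9] [349.  143.5]
t 5277.0 [ 97.6 222. ] [ 86.  180.2] [ 87.6 216.8]
t 225.0 [152.6 106.2] [16.4 17.6] [152.5 106. ]
t 152.0 [442.9  88.4] [ 5.2 45.4] [440.   88.5]
t 1429.0 [431.8  65.3] [ 10.8 203. ] [424.5  65.5]
t 2757.0 [211.8  72.4] [ 28.5 235.2] [180.9  71.3]
t 423.0 [351.1 278.8] [ 
[... 727 characters left out ...]
[67.3 83.5] [236.8 204.2]
s 287.0 [275.3 164. ] [11.6 50.5] [274.3 162.2]
s 1008.5 [422.1 204.7] [ 10.4 167.7] [417.8 196.1]
s 999.0 [446.2 202.4] [ 10.1 167. ] [442.5 195. ]
s 191.5 [424.2 127.3] [ 9.3 37.1] [427.4 131.7]
s 356.0 [454.4 102.2] [23.1 26.4] [456.7 103.6]
s 1288.0 [235.8 105.7] [40.9 47.6] [233.8 106.2]
s 441.0 [228.7  40.1] [34.8 39.1] [226.6  41.3]
s 546.5 [386.2  10.5] [23.4 47.8] [386.  13.]
s 221.5 [14.6  1.3] [  2.4 272.4] [90.   1.5]
s 303.5 [500.2 272.6] [14.6 55.4] [503.7 275.8]
s 301.0 [142.8 198.4] [52.1 84.9] [144.5 198. ]
s 1755.0 [ 47.7 171. ] [36.9 60.5] [ 47.6 170.9]
s 297.5 [  6.5 159.1] [12.9 44.3] [  7.9 165.6]
s 319.0 [175.  148.8] [ 6.1 83.4] [173.1 149.1]
```

```bash
python3 - <<'E'
from h import *
f,g=cams.grab_frame('top'),cams.grab_frame('scene')
for n,a,b in [('table',(282.5,184.4),(236.8,204.3)),('tin',(349.1,143.8),(170.6,236-3)),('C',(217.6,232.3),(294,170)),('pin',(320.5,205),(201.5,179.5)),('pal',(377.9,208.8),(147,197.5))]:
    P=tri((f,g),(a,b)); print(n,P.round(1),(proj(f,P)[0]-a).round(1),(proj(g,P)[0]-b).round(1))
im=cv2.resize(f['color'][130:270,130:430],None,fx=2.6,fy=2.6,interpolation=cv2.INTER_CUBIC); cv2.imwrite('pics/topc.png',im)
E
```

```text
table [567.4 -16.3  38.4] [0.2 0. ] [0.2 0. ]
tin [ 699.7 -230.4   83.6] [ 0.2 -0. ] [0.2 0. ]
C [404.5 204.9  20.6] [-1.6 -0.2] [-1.4  0. ]
pin [ 496.2 -135.1   97.7] [-0. -0.] [-0. -0.]
pal [ 492.9 -341.3    9.1] [-0.5  0. ] [-0.4 -0. ]
```

View pics/topc.png

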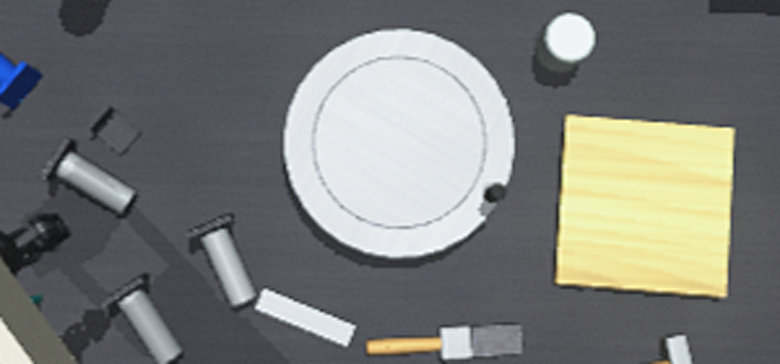

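```bash
cat >> fit.py <<'E'
print('--- z fixed per view')
for n,o in obs.items():
    for w,nm in((w1,'w1'),(w2,'w2')):
        for f,k,u,v in o:
            if f is w:
                P=onz(f,u/1.5,v/1.5,17.9+(102*np.sin(np.radians(7)) if k==0 else 0)); print(n,nm,'top' if k else 'junc',P.round(1))
ft=cams.grab_frame('top')
for n,a,b in [('A',(150,190),(180,209)),('B',(0,0),(0,0))]: pass
c=lambda u,v:(u/2.6+130,v/2.6+130)
for n,u,v,z in [('Ajunc',64,165,30),('Atop',127,205,18),('Cjunc',216,233,30),('Ctop',243,301,18),('Bjunc',135,296,30),('Btop',174,357,18),('pin',495,190,116),('pal1',567,115,20),('pal2',735,128,20),('pal3',727,297,20),('pal4',557,283,20),('tin',570,37,74)]: print('topcam',n,onz(ft,*c(u,v),z).round(1))
E
python3 fit.py | sed -n '/---/,$p'
```

```text
--- z fixed per view
A w1 junc [533.5 412.1  30.3]
A w1 top [483.  332.8  17.9]
A w2 junc [532.  410.9  30.3]
A w2 top [482.7 331.1  17.9]
B w1 junc [358.4 318.   30.3]
B w2 junc [357.  320.8  30.3]
B w2 top [278.8 265.8  17.9]
C w1 junc [437.4 218.   30.3]
C w1 top [354.8 174.6  17.9]
C w2 junc [440.1 217.5  30.3]
topcam Ajunc [530.3 414.2  30. ]
topcam Atop [480.6 333.2  18. ]
topcam Cjunc [445.8 214.9  30. ]
topcam Ctop [359.2 179.   18. ]
topcam Bjunc [363.5 316.3  30. ]
topcam Btop [286.3 265.8  18. ]
topcam pin [ 501.  -132.2  116. ]
topcam pal1 [ 608.5 -239.2   20. ]
topcam pal2 [ 595.1 -459.2   20. ]
topcam pal3 [ 375.1 -445.2   20. ]
topcam pal4 [ 389.3 -225.9   20. ]
topcam tin [ 700.4 -232.2   74. ]
```

```bash
cat > post.py <<'E'
from h import *
D=np.radians(7); Z=np.array([0,0,1.])
def lie(mid,psi,a,h=70,dz=2):
    u=np.array([np.cos(psi),np.sin(psi),0]); rho=-u
    G=np.array([mid[0],mid[1],0])+u*(h-59)*np.cos(D); G[2]=17.9+(110-h)*np.sin(D)+dz
    z=rho*np.cos(a)-Z*np.sin(a); x=rho*np.sin(a)+Z*np.cos(a)
    return G+19*z,Rn.from_matrix(np.c_[x,np.cross(z,x),z]),z
def up(xy,zs,yaw,a,h=70):
    rho=np.array([np.cos(yaw),np.sin(yaw),0]); b=a+D
    G=np.array([xy[0],xy[1],zs+h]); z=-Z*np.cos(b)-rho*np.sin(b); x=rho*np.cos(b)-Z*np.sin(b)
    return G+19*z,Rn.from_matrix(np.c_[x,np.cross(z,x),z]),z
POST={'A':((507.8,371.7),-2.13),'B':((319,292.5),-2.55),'C':((398,196.5),-2.68)}
SPOT={'B':((485,-18),0.0),'C':((606,-86),-.1),'A':((604,53),.1)}
E
python3 - <<'E'
from post import *
a=np.radians(40)
p,R,z=lie(*POST['B'],a); 
plan((p-100*z+[0,0,40],R),(p-60*z,R),(p,R)); print(pose()[0])
E
```

```text
d [-0.195, 0.032, 0.163, -0.008, 0.873, 0.017] rows>= 7
d [-0.031, 0.0, 0.066, 0.0, -0.0, 0.0] rows>= 2
d [-0.0, 0.0, 0.06, 0.0, -0.0, 0.0] rows>= 2
[322.2093053  294.92469478  12.57001418]
```

Call:
{"fn": "send_rows", "kwargs": {"targets": [-0.195,0.032,0.163,-0.008,0.873,0.017,0.5,-0.195,0.032,0.163,-0.008,0.873,0.017,0.5,-0.195,0.032,0.163,-0.008,0.873,0.017,0.5,-0.195,0.032,0.163,-0.008,0.873,0.017,0.5,-0.195,0.032,0.163,-0.008,0.873,0.017,0.5,-0.195,0.032,0.163,-0.008,0.873,0.017,0.5,-0.195,0.032,0.163,-0.008,0.873,0.017,0.5,-0.195,0.032,0.163,-0.008,0.873,0.017,0.5,-0.195,0.032,0.163,-0.008,0.873,0.017,0.5,-0.195,0.032,0.163,-0.008,0.873,0.017,0.5,-0.195,0.032,0.163,-0.008,0.873,0.017,0.5]}}

```text
clock: 3.98
eef_pos: [290.8, 238.7, 214.8]
tcp_rot: [-3.132, -0.805, 0.598]
contact_force: [1.1, 0.9, 1.4]
opening: 0.75
grasp_force: 0.0
```

```bash
python3 - <<'E'
from post import *
p,R,z=lie(*POST['B'],np.radians(40)); s=chk(); print('want',p-100*z+[0,0,40],np.degrees((R.inv()*E(s['tcp_rot'])).magnitude()))
grab('wrist','w3',1.5)
E
```

```text
t4.0 pos [290.8 238.7 214.8] err [-31.4 -56.3 202.2] rot 4.02 F [1.1 0.9 1.4] open 0.75 g 0.0 q [ 0.82 -0.35  2.66 -1.29  0.15  3.01]
want [258.43297939 251.80715337 116.84057012] 3.9990498095207316
```

View pics/w3.png

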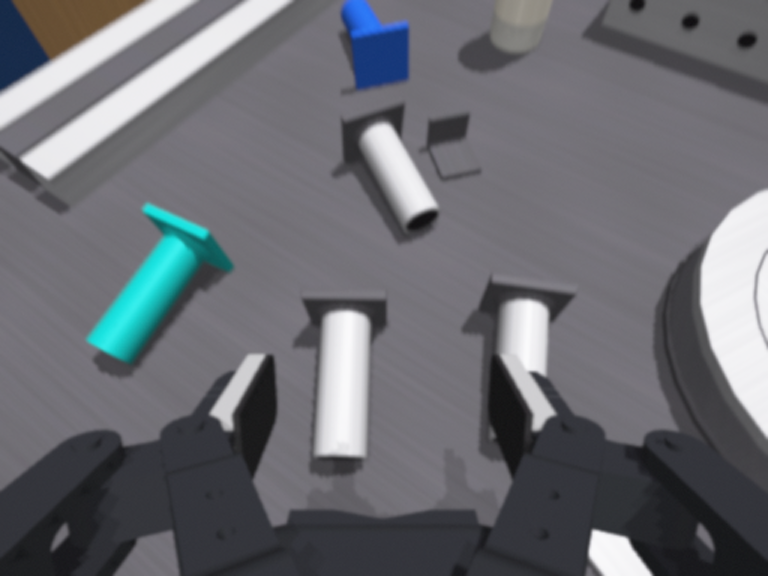

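w3 shows that B at (343,380), C and A are still in place. The arm ran into its joint limits because B is too close for a flat approach, so I'll fit a kinematic model to check reach.

```bash
cat > kin.py <<'E'
from h import *
from scipy.optimize import least_squares
def fk(q,k):
    r0,h0,L1,L2,e,Lt=k
    R1=Rn.from_euler('z',q[0]);p=R1.apply([r0,0,h0]);R2=R1*Rn.from_euler('y',q[1]);p=p+R2.apply([0,0,L1])
    R3=R2*Rn.from_euler('y',q[2]);p=p+R3.apply([e,0,L2]);R=R3*Rn.from_euler('z',q[3])*Rn.from_euler('y',q[4])*Rn.from_euler('z',q[5])
    return p+R.apply([0,0,Lt]),R
LO=np.array([-2.63,-.92,.06,-1.3,0,-3.02]);HI=np.array([2.63,2.1,2.66,4.44,2.69,3.02])
try: K,RT=json.load(open('kin.json')); RT=Rn.from_matrix(RT)
except Exception: K=None
def ik(p,R,n=30,seed=0):
    g=np.random.default_rng(seed);best=None
    def f(q):
        a,b=fk(q,K);return np.r_[(a-p)/100,(R.inv()*b*RT).as_rotvec()*2]
    q0=np.clip(r.sense()['qpos'],LO+1e-3,HI-1e-3)
    for i in range(n):
        s=least_squares(f,q0 if i==0 else g.uniform(LO,HI),bounds=(LO,HI))
        if best is None or s.cost<best.cost-1e-6: best=s
        if best.cost<1e-5: break
    return best.x,np.linalg.norm(f(best.x)[:3])*100,np.degrees(np.linalg.norm(f(best.x)[3:])/2)
E
python3 - <<'E'
from kin import *
s=r.sense()
data=[([1.18657618,.353645819,1.63407372,0,1.15522140,-.002431757],[232.712,579.578,230.589],5),([.48,.21,1.71,0,1.22,1.43],[499.7,259.8,280.3],1),([.77,.21,1.72,0,1.21,1.73],[400,390.1,280.2],1),(s['qpos'],s['eef_pos'],5)]
def f(k): return np.r_[np.concatenate([(fk(q,k)[0]-p)*w for q,p,w in data]),(np.array(k)-[0,300,450,400,0,250])*.02]
o=least_squares(f,[0,300,450,400,0,250]);print(o.x.round(1));
for q,p,w in data: print((fk(q,o.x)[0]-p).round(1))
R=fk(s['qpos'],o.x)[1]; RT=R.inv()*E(s['tcp_rot']); print(RT.as_matrix().round(3))
json.dump([o.x.tolist(),RT.as_matrix().round(0).tolist()],open('kin.json','w'))
E
```

```text
[ 13.5 263.4 567.9 473.6  44.9 332.6]
[ 1.4 -0.6  0. ]
[-1.2 -0.3  1.6]
[ 2.  -0.3 -2.6]
[ 0.  0. -0.]
[[ 0. -1.  0.]
 [ 1.  0. -0.]
 [ 0.  0.  1.]]
```

```bash
cat > scan.py <<'E'
from kin import *; from post import *
for n in 'BCA':
  for ad in (40,50,60,70,80):
    a=np.radians(ad); p,R,z=lie(*POST[n],a); q,e1,e2=ik(p,R,8); o=f'{n} a={ad} lie {e1:.0f}mm {e2:.0f}deg q{q.round(2)}'
    print(o)
for ad in (40,50,60,70,80):
  for yaw in (0,1.57,-1.57,3.14):
    res=[]
    for sp in ((485,-18),(606,-86),(604,53)):
      p,R,z=up(sp,52,yaw,np.radians(ad)); q,e1,e2=ik(p,R,10); res.append(f'{e1:.0f}/{e2:.0f}')
    print('up',ad,yaw,res)
E
python3 scan.py
```

```text
B a=40 lie 18mm 6deg q[ 1.01  0.7   2.66  3.57  0.98 -1.51]
B a=50 lie 3mm 1deg q[ 0.89  0.59  2.66  3.42  0.78 -1.53]
B a=60 lie 0mm 0deg q[ 0.84  0.46  2.58  3.44  0.43 -1.63]
B a=70 lie 0mm 0deg q[ 0.8   0.39  2.47  3.94  0.1  -2.17]
B a=80 lie 0mm 0deg q[ 0.77  0.39  2.36 -0.14  0.22  1.88]
C a=40 lie 18mm 6deg q[ 0.45  0.68  2.66  3.13  0.97 -1.57]
C a=50 lie 1mm 0deg q[ 0.46  0.6   2.66  3.14  0.82 -1.57]
C a=60 lie 0mm 0deg q[ 0.46  0.46  2.56  3.14  0.41 -1.57]
C a=70 lie 0mm 0deg q[ 0.46  0.4   2.45  3.12  0.06 -1.55]
C a=80 lie 0mm 0deg q[0.46 0.4  2.34 0.   0.23 1.56]
A a=40 lie 0mm 0deg q[ 0.4   0.69  2.29  2.44  0.75 -1.43]
A a=50 lie 0mm 0deg q[ 0.45  0.61  2.22  2.27  0.46 -1.2 ]
A a=60 lie 0mm 0deg q[ 0.5   0.56  2.14  1.67  0.25 -0.56]
A a=70 lie 0mm 0deg q[0.55 0.55 2.04 0.58 0.28 0.56]
A a=80 lie 0mm 0deg q[0.59 0.57 1.93 0.15 0.49 1.02]
up 40 0 ['0/0', '0/0', '0/0']
up 40 1.57 ['0/0', '0/0', '0/0']
up 40 -1.57 ['0/0', '0/0', '0/0']
up 40 3.14 ['0/0', '0/0', '0/0']
up 50 0 ['0/0', '0/0', '0/0']
up 50 1.57 ['0/0', '0/0', '0/0']
up 50 -1.57 ['0/0', '0/0', '0/0']
up 50 3.14 ['4/1', '0/0', '0/0']
up 60 0 ['0/0', '0/0', '0/0']
up 60 1.57 ['0/0', '0/0', '0/0']
up 60 -1.57 ['0/0', '0/0', '0/0']
up 60 3.14 ['22/6', '0/0', '0/0']
up 70 0 ['0/0', '0/0', '0/0']
up 70 1.57 ['0/0', '0/0', '0/0']
up 70 -1.57 ['0/0', '0/0', '0/0']
up 70 3.14 ['27/6', '0/0', '0/0']
up 80 0 ['0/0', '0/0', '0/0']
up 80 1.57 ['0/0', '0/0', '0/0']
up 80 -1.57 ['0/0', '0/0', '0/0']
up 80 3.14 ['8/3', '0/0', '0/0']
```

```bash
cat >> kin.py <<'E'
def path(ts,q0,sub=6):
    """ts: list of (p,R) ; warm started IK along the straight interpolation"""
    q=np.clip(q0,LO+1e-4,HI-1e-4); bad=0
    for (p0,R0),(p1,R1) in zip(ts,ts[1:]):
        S=Slerp([0,1],Rn.concatenate([R0,R1])); big=0
        for k in range(1,sub+1):
            p=p0+(p1-p0)*k/sub;R=S(k/sub)
            f=lambda q:np.r_[(fk(q,K)[0]-p)/100,(R.inv()*fk(q,K)[1]*RT).as_rotvec()*2]
            s=least_squares(f,q,bounds=(LO,HI)); big=max(big,abs(s.x-q).max()); q=np.clip(s.x,LO+1e-4,HI-1e-4); bad=max(bad,np.sqrt(2*s.cost))
        print('  q',q.round(2),'maxstep %.2f'%big,'res %.3f'%bad)
    return q
E
cat > seq.py <<'E'
from kin import *; from post import *
def seq(n,yaw,spot,zs,ad,lift=110,up2=70,h=70,back=90):
    a=np.radians(ad);p,R,z=lie(*POST[n],a,h);P,Q,w=up(spot,zs,yaw,a,h)
    return [(p-60*z+[0,0,40],R),(p,R),(p+[0,0,lift],R),(P+[0,0,up2],Q),(P,Q),(P-back*w,Q)]
if __name__=='__main__':
    q0=[.77,.21,1.72,0,1.21,1.73]; st=(np.array([400,390,280.]),down(.61))
    for n,ad,yaw,sp in [('B',80,1.4,(606,-86)),('C',80,1.4,(485,-18)),('A',80,1.4,(604,53)),('B',80,.9,(606,-86)),('A',50,1.0,(604,53))]:
        print(n,ad,yaw); path([st]+seq(n,yaw,sp,53,ad),q0)
    f=cams.grab_frame('top')
    for nm,u,v,z in [('blk near',183,98,60),('blk near r',274,98,60),('vise near',296,95,60),('bottle',154,106,150)]: print(nm,onz(f,u,v,z).round())
E
python3 seq.py
```

```text
B 80 1.4
  q [ 0.77  0.14  2.31 -0.06  0.52  1.81] maxstep 0.13 res 0.000
  q [ 0.77  0.39  2.36 -0.14  0.22  1.88] maxstep 0.05 res 0.000
  q [ 0.77  0.13  2.28 -0.06  0.56  1.79] maxstep 0.06 res 0.000
  q [ 0.33  0.89  1.63 -1.13  1.81  1.01] maxstep 0.35 res 0.000
  q [ 0.33  1.    1.6  -1.11  1.77  1.09] maxstep 0.02 res 0.000
  q [ 0.43  1.03  1.48 -1.03  1.86  1.04] maxstep 0.02 res 0.000
C 80 1.4
  q [0.46 0.15 2.29 0.   0.52 1.57] maxstep 0.13 res 0.000
  q [0.46 0.4  2.34 0.   0.23 1.56] maxstep 0.05 res 0.000
  q [0.46 0.14 2.26 0.   0.56 1.57] maxstep 0.06 res 0.000
  q [ 0.5   0.82  1.83 -0.94  1.82  1.18] maxstep 0.34 res 0.000
  q [ 0.5   0.95  1.81 -0.93  1.76  1.26] maxstep 0.02 res 0.000
  q [ 0.6   0.98  1.67 -0.84  1.86  1.2 ] maxstep 0.03 res 0.000
A 80 1.4
  q [0.58 0.41 1.9  0.12 0.68 1.06] maxstep 0.14 res 0.000
  q [0.59 0.57 1.93 0.15 0.49 1.02] maxstep 0.03 res 0.000
  q [0.59 0.41 1.87 0.11 0.71 1.07] maxstep 0.04 res 0.000
  q [ 0.5   0.94  1.48 -1.    1.95  0.99] maxstep 0.32 res 0.000
  q [ 0.5   1.05  1.46 -0.97  1.9   1.06] maxstep 0.02 res 0.000
  q 
[... 263 characters left out ...]
0
  q [ 0.2   1.02  1.29 -0.86  2.13  0.97] maxstep 0.36 res 0.000
  q [ 0.2   1.11  1.27 -0.83  2.08  1.04] maxstep 0.02 res 0.000
  q [ 0.26  1.2   1.04 -0.84  2.21  0.95] maxstep 0.04 res 0.000
A 50 1.0
  q [ 0.4   0.38  2.27  1.85  0.39 -0.8 ] maxstep 0.85 res 0.000
  q [ 0.45  0.61  2.22  2.27  0.46 -1.2 ] maxstep 0.09 res 0.000
  q [ 0.45  0.36  2.19  1.66  0.35 -0.54] maxstep 0.14 res 0.000
  q [ 0.35  0.8   1.34 -0.55  1.84  1.02] maxstep 1.15 res 0.000
  q [ 0.35  0.88  1.36 -0.54  1.76  1.07] maxstep 0.01 res 0.000
  q [ 0.41  0.91  1.16 -0.52  1.92  1.02] maxstep 0.04 res 0.000
blk near [852. 324.  60.]
blk near r [857.  18.  60.]
vise near [869. -56.  60.]
bottle [795. 396. 150.]
```

```bash
python3 - <<'E'
from seq import *
s=r.sense(); pose((s['eef_pos'],E(s['tcp_rot'])))
S=seq('B',1.2,(606,-86),53.5,80,h=60)
plan((np.array([360,330,260.]),down(.59)),S[0],S[1])
E
```

```text
d [0.107, -0.036, 0.048, -0.012, -0.807, 0.012] rows>= 7
d [-0.063, 0.008, 0.154, 0.0, 0.175, -0.002] rows>= 4
d [-0.007, 0.0, 0.099, 0.0, -0.0, 0.0] rows>= 3
```

Call:
{"fn": "send_rows", "kwargs": {"targets": [0.107,-0.036,0.048,-0.012,-0.807,0.012,0.5,0.107,-0.036,0.048,-0.012,-0.807,0.012,0.5,0.107,-0.036,0.048,-0.012,-0.807,0.012,0.5,0.107,-0.036,0.048,-0.012,-0.807,0.012,0.5,0.107,-0.036,0.048,-0.012,-0.807,0.012,0.5,0.107,-0.036,0.048,-0.012,-0.807,0.012,0.5,0.107,-0.036,0.048,-0.012,-0.807,0.012,0.5,0.107,-0.036,0.048,-0.012,-0.807,0.012,0.5,0.107,-0.036,0.048,-0.012,-0.807,0.012,0.5,0.107,-0.036,0.048,-0.012,-0.807,0.012,0.5,0.107,-0.036,0.048,-0.012,-0.807,0.012,0.5,0.107,-0.036,0.048,-0.012,-0.807,0.012,0.5]}}

```text
clock: 5.08
eef_pos: [360.4, 330.0, 254.7]
tcp_rot: [3.139, 0.009, 0.589]
contact_force: [0.6, 0.1, 0.1]
opening: 0.754
grasp_force: 0.0
```

Call:
{"fn": "send_rows", "kwargs": {"targets": [-0.063,0.008,0.154,0,0.175,-0.002,0.5,-0.063,0.008,0.154,0,0.175,-0.002,0.5,-0.063,0.008,0.154,0,0.175,-0.002,0.5,-0.063,0.008,0.154,0,0.175,-0.002,0.5,-0.063,0.008,0.154,0,0.175,-0.002,0.5,-0.063,0.008,0.154,0,0.175,-0.002,0.5,-0.063,0.008,0.154,0,0.175,-0.002,0.5]}}

```text
clock: 5.67
eef_pos: [311.9, 288.6, 104.1]
tcp_rot: [3.14, -0.169, 0.593]
contact_force: [0.3, 0.3, 0.1]
opening: 0.749
grasp_force: 0.0
```

```bash
python3 - <<'E'
from seq import *
s=chk(); S=seq('B',1.2,(606,-86),53.5,80,h=60); print('want',S[0][0].round(1),np.degrees((S[0][1].inv()*E(s['tcp_rot'])).magnitude()),(fk(s['qpos'],K)[0]-s['eef_pos']).round(1))
grab('wrist','w4')
E
```

```text
t5.7 pos [311.9 288.6 104.1] err [-9.  -5.5 96.8] rot 0.32 F [0.3 0.3 0.1] open 0.75 g 0.0 q [ 0.77  0.16  2.27 -0.06  0.54  1.79]
want [312.3 288.  106.4] 0.3166397924409349 [7.  5.1 3.6]
```

View pics/w4.png

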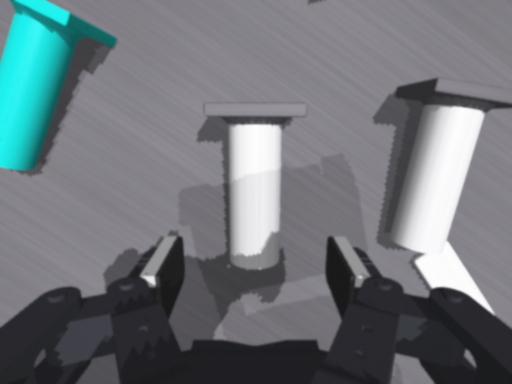

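w4 shows B centred between the fingers, its tube at column 255 and aligned with them. I'll descend and grip.

Call:
{"fn": "send_rows", "kwargs": {"targets": [-0.007,0,0.097,0,0,0,0.5,-0.007,0,0.097,0,0,0,0.5,-0.007,0,0.097,0,0,0,0.5,-0.007,0,0.097,0,0,0,0.5,-0.007,0,0.097,0,0,0,0.5,-0.007,0,0.097,0,0,0,-1,-0.007,0,0.097,0,0,0,-1,-0.007,0,0.097,0,0,0,-1,-0.007,0,0.097,0,0,0,-1,-0.007,0,0.097,0,0,0,-1,-0.007,0,0.097,0,0,0,-1,-0.007,0,0.097,0,0,0,-1], "grip_force": 90}}

```text
clock: 6.72
eef_pos: [320.2, 293.9, 8.2]
tcp_rot: [3.14, -0.172, 0.593]
contact_force: [-2.4, -2.2, 14.9]
opening: 0.396
grasp_force: 87.9
```

```bash
python3 - <<'E'
from seq import *
c=pose(); pose((c[0]+c[1].apply([0,0,-2]),c[1])); s=chk(); c=pose()
S=seq('B',1.2,(606,-86),53.5,80,h=60)
plan((c[0]+[0,0,150],c[1]),(S[3][0],S[3][1]))
E
```

```text
t6.7 pos [320.2 293.9   8.2] err [-0.5  0.  -1.1] rot 0.18 F [-2.4 -2.2 14.9] open 0.4 g 87.9 q [ 0.76  0.4   2.31 -0.11  0.27  1.85]
d [0.026, 0.0, -0.148, 0.0, 0.0, 0.0] rows>= 4
d [0.007, 0.243, -0.01, -0.213, -0.818, -0.268] rows>= 8
d [-0.041, 0.232, 0.058, -0.213, -0.817, -0.268] rows>= 8
```

Call:
{"fn": "send_rows", "kwargs": {"targets": [0.013,0,-0.074,0,0,0,-1,0.026,0,-0.148,0,0,0,-1,0.026,0,-0.148,0,0,0,-1,0.026,0,-0.148,0,0,0,-1,0.026,0,-0.148,0,0,0,-1,0.026,0,-0.148,0,0,0,-1,0.026,0,-0.148,0,0,0,-1]}}

```text
clock: 7.3
eef_pos: [318.6, 292.6, 155.7]
tcp_rot: [3.14, -0.166, 0.593]
contact_force: [0.1, -0.4, -6.3]
opening: 0.392
grasp_force: 91.8
```

Call:
{"fn": "send_rows", "kwargs": {"targets": [0.001,0.024,-0.001,-0.021,-0.082,-0.027,-1,0.002,0.049,-0.002,-0.043,-0.164,-0.054,-1,0.003,0.073,-0.003,-0.064,-0.245,-0.08,-1,0.004,0.097,-0.004,-0.085,-0.327,-0.107,-1,0.004,0.122,-0.005,-0.107,-0.409,-0.134,-1,0.005,0.146,-0.006,-0.128,-0.491,-0.161,-1,0.005,0.17,-0.007,-0.149,-0.573,-0.188,-1,0.006,0.194,-0.008,-0.17,-0.654,-0.214,-1,0.006,0.219,-0.009,-0.192,-0.736,-0.241,-1,0.007,0.243,-0.01,-0.213,-0.818,-0.268,-1,0.007,0.243,-0.01,-0.213,-0.818,-0.268,-1]}}

```text
clock: 8.22
eef_pos: [460.8, 92.6, 163.9]
tcp_rot: [2.967, 0.681, 0.789]
contact_force: [-0.2, 0.1, -5.7]
opening: 0.394
grasp_force: 91.5
```

Call:
{"fn": "send_rows", "kwargs": {"targets": [-0.004,0.023,0.006,-0.021,-0.082,-0.027,-1,-0.008,0.046,0.012,-0.043,-0.163,-0.054,-1,-0.012,0.07,0.017,-0.064,-0.245,-0.08,-1,-0.016,0.093,0.023,-0.085,-0.327,-0.107,-1,-0.02,0.116,0.029,-0.106,-0.408,-0.134,-1,-0.025,0.139,0.035,-0.128,-0.49,-0.161,-1,-0.029,0.162,0.041,-0.149,-0.572,-0.188,-1,-0.033,0.186,0.046,-0.17,-0.654,-0.214,-1,-0.037,0.209,0.052,-0.192,-0.735,-0.241,-1,-0.041,0.232,0.058,-0.213,-0.817,-0.268,-1,-0.041,0.232,0.058,-0.213,-0.817,-0.268,-1,-0.041,0.232,0.058,-0.213,-0.817,-0.268,-1]}}

```text
clock: 9.22
eef_pos: [597.5, -104.6, 176.3]
tcp_rot: [-2.958, 1.525, 1.383]
contact_force: [-0.0, 0.3, -4.4]
opening: 0.392
grasp_force: 91.9
```

```bash
python3 - <<'E'
from seq import *
s=chk(); print(s['clock'])
f=grab('scene'); cv2.imwrite('pics/s1.png',cv2.resize(f['color'][90:290,130:430],None,fx=2.5,fy=2.5))
E
```

```text
t9.2 pos [ 597.5 -104.6  176.3] err [-1.8 -1.  -6.6] rot 0.64 F [-0.   0.3 -4.4] open 0.39 g 91.9 q [ 0.29  0.99  1.44 -1.01  1.94  0.98]
9.2167
```

View pics/s1.png

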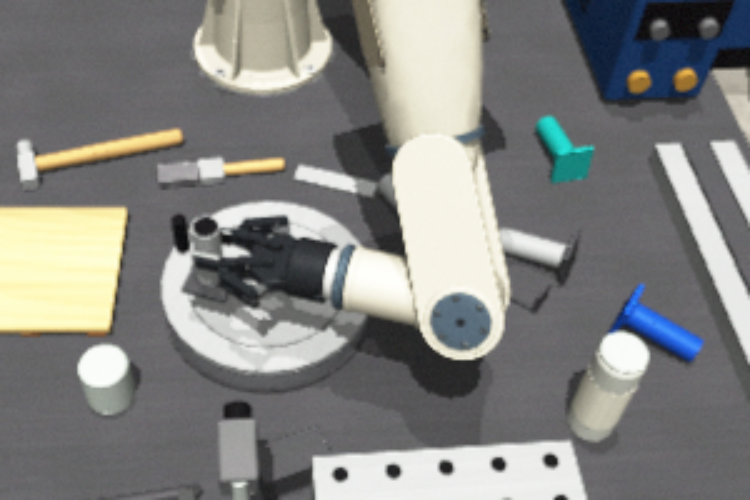

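The picture shows post B held upright over the table, with the pin clear. I'll lower it.

Call:
{"fn": "send_rows", "kwargs": {"targets": [0.015,0,0.001,0,0,0,-1,0.03,0,0.002,0,0,0,-1,0.045,0,0.002,0,0,0,-1,0.055,0,0.003,0,0,0,-1,0.06,0,0.003,0,0,0,-1,0.06,0,0.003,0,0,0,-1,0.06,0,0.003,0,0,0,-1]}}

```text
clock: 9.85
eef_pos: [597.9, -103.5, 122.4]
tcp_rot: [-3.093, 1.531, 1.247]
contact_force: [-4.4, -1.4, 10.7]
opening: 0.391
grasp_force: 92.4
```

Call:
{"fn": "send_rows", "kwargs": {"targets": [0.001,0,0,0,0,0,-1,0.002,0,0,0,0,0,-1,0.003,0,0,0,0,0,-1,0.003,0,0,0,0,0,-1]}}

```text
clock: 10.18
eef_pos: [597.8, -103.5, 122.3]
tcp_rot: [-3.14, 1.535, 1.2]
contact_force: [-6.5, -2.8, 22.5]
opening: 0.391
grasp_force: 92.1
```

```bash
python3 - <<'E'
from seq import *
f=grab('wrist');g=grab('scene')
a=cv2.resize(f['color'],(533,400)); b=cv2.resize(g['color'][150:250,170:240],(267,381))
c=np.zeros((400,800,3),np.uint8); c[:,:533]=a; c[:381,533:]=b; cv2.imwrite('pics/p1.png',c)
E
```

```text
(no output)
```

View pics/p1.png

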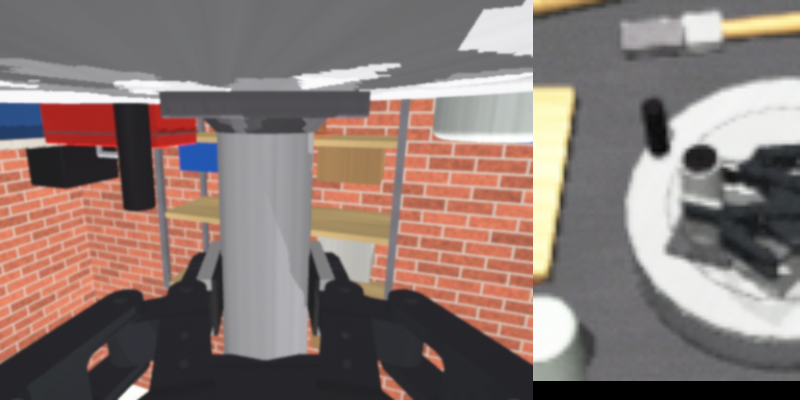

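The plate sits flush on the disc and the tube is upright. I'll relieve the pressure, open and back off.

Call:
{"fn": "send_rows", "kwargs": {"targets": [-0.002,0,0,0,0,0,-1,-0.003,0,0,0,0,0,0.5,-0.003,0,0,0,0,0,0.5,-0.003,0,0,0,0,0,0.5,-0.003,0,0,0,0,0,0.5,-0.003,0,0,0,0,0,0.5,-0.005,0,-0.02,0,0,0,0.5,-0.007,0,-0.05,0,0,0,0.5,-0.009,0,-0.08,0,0,0,0.5,-0.01,0,-0.11,0,0,0,0.5,-0.01,0,-0.11,0,0,0,0.5]}}

```text
clock: 11.2
eef_pos: [640.0, 3.1, 132.8]
tcp_rot: [-3.135, 1.523, 1.211]
contact_force: [-0.4, -0.5, -0.5]
opening: 0.753
grasp_force: 0.0
```

```bash
cat >> seq.py <<'E'
def sync():
    s=r.sense(); pose((s['eef_pos'],E(s['tcp_rot'])))
E
python3 - <<'E'
from seq import *
sync(); s=chk(); c=pose()
S=seq('C',1.2,(485,-18),53.5,80,h=60); print(S[0][0],S[1][0])
v=[(c[0]+[0,0,120],c[1]),(S[0][0]+[0,0,100],S[0][1]),S[0]]
path([c]+v,s['qpos']); plan(*v)
f=grab('scene'); cv2.imwrite('pics/s2.png',cv2.resize(f['color'][140:260,170:370],None,fx=3,fy=3))
E
```

```text
t11.2 pos [640.    3.1 132.8] err [0. 0. 0.] rot 0.0 F [-0.4 -0.5 -0.5] open 0.75 g 0.0 q [ 0.4   1.13  1.21 -0.95  2.05  0.95]
[390.73685826 192.8870668  106.37058504] [400.06535269 197.52737652   7.28211986]
  q [ 0.39  0.95  1.28 -1.01  2.11  0.84] maxstep 0.06 res 0.000
  q [ 0.46 -0.01  2.16  0.    0.82  1.57] maxstep 0.31 res 0.000
  q [0.46 0.16 2.27 0.   0.53 1.57] maxstep 0.05 res 0.000
d [-0.12, -0.0, -0.006, 0.0, 0.0, 0.0] rows>= 3
d [0.025, -0.15, -0.042, 0.261, 0.805, 0.326] rows>= 8
d [-0.012, -0.158, 0.006, 0.26, 0.806, 0.326] rows>= 8
d [-0.018, -0.0, 0.098, 0.0, -0.0, 0.001] rows>= 3
```

View pics/s2.png

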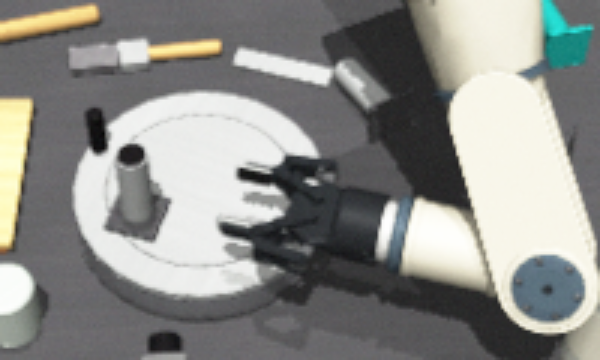

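Post B stands on the table. On to C.

Call:
{"fn": "send_rows", "kwargs": {"targets": [-0.12,0,-0.006,0,0,0,0.5,-0.12,0,-0.006,0,0,0,0.5,-0.12,0,-0.006,0,0,0,0.5,-0.12,0,-0.006,0,0,0,0.5,-0.12,0,-0.006,0,0,0,0.5]}}

```text
clock: 11.67
eef_pos: [638.9, -1.7, 254.6]
tcp_rot: [3.135, 1.522, 1.193]
contact_force: [-0.1, -0.2, -1.1]
opening: 0.755
grasp_force: 0.0
```

Call:
{"fn": "send_rows", "kwargs": {"targets": [0.025,-0.15,-0.042,0.261,0.805,0.326,0.5,0.025,-0.15,-0.042,0.261,0.805,0.326,0.5,0.025,-0.15,-0.042,0.261,0.805,0.326,0.5,0.025,-0.15,-0.042,0.261,0.805,0.326,0.5,0.025,-0.15,-0.042,0.261,0.805,0.326,0.5,0.025,-0.15,-0.042,0.261,0.805,0.326,0.5,0.025,-0.15,-0.042,0.261,0.805,0.326,0.5,0.025,-0.15,-0.042,0.261,0.805,0.326,0.5,0.025,-0.15,-0.042,0.261,0.805,0.326,0.5,0.025,-0.15,-0.042,0.261,0.805,0.326,0.5,0.025,-0.15,-0.042,0.261,0.805,0.326,0.5]}}

```text
clock: 12.58
eef_pos: [513.8, 93.1, 228.5]
tcp_rot: [2.929, 0.671, 0.698]
contact_force: [-0.2, 0.5, 0.1]
opening: 0.755
grasp_force: 0.0
```

Call:
{"fn": "send_rows", "kwargs": {"targets": [-0.012,-0.158,0.006,0.26,0.806,0.326,0.5,-0.012,-0.158,0.006,0.26,0.806,0.326,0.5,-0.012,-0.158,0.006,0.26,0.806,0.326,0.5,-0.012,-0.158,0.006,0.26,0.806,0.326,0.5,-0.012,-0.158,0.006,0.26,0.806,0.326,0.5,-0.012,-0.158,0.006,0.26,0.806,0.326,0.5,-0.012,-0.158,0.006,0.26,0.806,0.326,0.5,-0.012,-0.158,0.006,0.26,0.806,0.326,0.5,-0.012,-0.158,0.006,0.26,0.806,0.326,0.5,-0.012,-0.158,0.006,0.26,0.806,0.326,0.5,-0.012,-0.158,0.006,0.26,0.806,0.326,0.5]}}

```text
clock: 13.5
eef_pos: [390.7, 189.5, 206.0]
tcp_rot: [3.141, -0.169, 0.46]
contact_force: [0.8, 0.3, -0.6]
opening: 0.751
grasp_force: 0.0
```

Call:
{"fn": "send_rows", "kwargs": {"targets": [-0.018,0,0.098,0,0,0,0.5,-0.018,0,0.098,0,0,0,0.5,-0.018,0,0.098,0,0,0,0.5,-0.018,0,0.098,0,0,0,0.5,-0.018,0,0.098,0,0,0,0.5]}}

```text
clock: 13.92
eef_pos: [389.2, 188.9, 105.8]
tcp_rot: [-3.141, -0.167, 0.46]
contact_force: [0.0, -0.3, 0.8]
opening: 0.756
grasp_force: 0.0
```

```bash
cat > look.py <<'E'
import pickle,sys
from seq import *
# bright tube near image centre in wrist view: silhouette midline at rows
chk(); f=grab('wrist',sys.argv[1]); pickle.dump(f,open(sys.argv[1]+'.pkl','wb')); g=cv2.cvtColor(f['color'],cv2.COLOR_BGR2GRAY)
for v in range(110,300,15):
    row=g[v].astype(int); print(v,[ (int(a[0]),int(a[-1])) for a in np.split(np.where(row>165)[0],np.where(np.diff(np.where(row>165)[0])>3)[0]+1) if len(a)>12])
E
python3 look.py w5
```

```text
t13.9 pos [389.2 188.9 105.8] err [-1.3 -3.5 -0.9] rot 0.42 F [ 0.  -0.3  0.8] open 0.76 g 0.0 q [0.45 0.17 2.26 0.   0.55 1.55]
110 [(447, 506)]
125 [(231, 274), (447, 504)]
140 [(231, 276), (446, 505)]
155 [(231, 276), (446, 505)]
170 [(231, 273), (449, 509)]
185 [(234, 273), (453, 511)]
200 [(234, 272), (456, 511)]
215 [(234, 271), (462, 511)]
230 [(233, 271), (469, 511)]
245 [(233, 268), (476, 511)]
260 [(486, 511)]
275 [(293, 314), (499, 511)]
290 [(290, 327)]
```

The tube is centred between the fingers. I'll shift 12 mm towards the plate while descending, then grip.

Call:
{"fn": "send_rows", "kwargs": {"targets": [0.005,0,0.04,0,0,0,0.5,0.005,0,0.08,0,0,0,0.5,0.005,0,0.099,0,0,0,0.5,0.005,0,0.099,0,0,0,0.5,0.005,0,0.099,0,0,0,0.5,0.005,0,0.099,0,0,0,-1,0.005,0,0.099,0,0,0,-1,0.005,0,0.099,0,0,0,-1,0.005,0,0.099,0,0,0,-1,0.005,0,0.099,0,0,0,-1,0.005,0,0.099,0,0,0,-1,0.005,0,0.099,0,0,0,-1]}}

```text
clock: 14.97
eef_pos: [410.0, 198.8, 12.3]
tcp_rot: [3.142, -0.175, 0.459]
contact_force: [-3.0, -3.0, 15.6]
opening: 0.392
grasp_force: 87.9
```

```bash
python3 - <<'E'
from seq import *
c=pose(); pose((c[0]+c[1].apply([5,0,99]),c[1])); s=chk(); c=pose()
S=seq('C',1.2,(485,-18),53.5,80,h=60)
v=[(c[0]+[0,0,150],c[1]),S[3]]; path([c]+v,s['qpos']); plan(*v)
E
```

```text
t15.0 pos [410.  198.8  12.3] err [-0.4 -3.5  2.3] rot 0.1 F [-3.  -3.  15.6] open 0.39 g 87.9 q [0.45 0.4  2.27 0.01 0.3  1.55]
  q [0.46 0.1  2.18 0.   0.69 1.57] maxstep 0.07 res 0.000
  q [ 0.43  0.87  1.72 -0.83  1.91  1.18] maxstep 0.31 res 0.000
d [0.026, -0.0, -0.148, 0.0, 0.0, 0.0] rows>= 4
d [-0.02, 0.122, -0.015, -0.259, -0.804, -0.325] rows>= 8
d [-0.047, 0.105, 0.046, -0.259, -0.803, -0.325] rows>= 8
```

Call:
{"fn": "send_rows", "kwargs": {"targets": [0.013,0,-0.074,0,0,0,-1,0.026,0,-0.148,0,0,0,-1,0.026,0,-0.148,0,0,0,-1,0.026,0,-0.148,0,0,0,-1,0.026,0,-0.148,0,0,0,-1,0.026,0,-0.148,0,0,0,-1,0.026,0,-0.148,0,0,0,-1]}}

```text
clock: 15.55
eef_pos: [408.2, 198.0, 160.0]
tcp_rot: [-3.141, -0.171, 0.459]
contact_force: [-0.9, 0.5, -4.3]
opening: 0.393
grasp_force: 91.6
```

Call:
{"fn": "send_rows", "kwargs": {"targets": [-0.002,0.012,-0.002,-0.026,-0.08,-0.033,-1,-0.004,0.024,-0.003,-0.052,-0.161,-0.065,-1,-0.006,0.037,-0.005,-0.078,-0.241,-0.098,-1,-0.008,0.049,-0.006,-0.104,-0.322,-0.13,-1,-0.01,0.061,-0.008,-0.13,-0.402,-0.163,-1,-0.012,0.073,-0.009,-0.155,-0.482,-0.195,-1,-0.014,0.085,-0.011,-0.181,-0.563,-0.228,-1,-0.016,0.098,-0.012,-0.207,-0.643,-0.26,-1,-0.018,0.11,-0.014,-0.233,-0.724,-0.293,-1,-0.02,0.122,-0.015,-0.259,-0.804,-0.325,-1,-0.02,0.122,-0.015,-0.259,-0.804,-0.325,-1]}}

```text
clock: 16.47
eef_pos: [442.8, 78.3, 168.3]
tcp_rot: [2.931, 0.673, 0.699]
contact_force: [-0.1, 0.4, -4.2]
opening: 0.389
grasp_force: 91.4
```

Call:
{"fn": "send_rows", "kwargs": {"targets": [-0.005,0.011,0.005,-0.026,-0.08,-0.033,-1,-0.009,0.021,0.009,-0.052,-0.161,-0.065,-1,-0.014,0.032,0.014,-0.078,-0.241,-0.098,-1,-0.019,0.042,0.018,-0.104,-0.321,-0.13,-1,-0.024,0.053,0.023,-0.13,-0.402,-0.163,-1,-0.028,0.063,0.028,-0.155,-0.482,-0.195,-1,-0.033,0.074,0.032,-0.181,-0.562,-0.228,-1,-0.038,0.084,0.037,-0.207,-0.642,-0.26,-1,-0.042,0.095,0.041,-0.233,-0.723,-0.293,-1,-0.047,0.105,0.046,-0.259,-0.803,-0.325,-1,-0.047,0.105,0.046,-0.259,-0.803,-0.325,-1,-0.047,0.105,0.046,-0.259,-0.803,-0.325,-1]}}

```text
clock: 17.47
eef_pos: [475.0, -40.0, 180.7]
tcp_rot: [-3.066, 1.518, 1.272]
contact_force: [0.1, -0.2, -3.8]
opening: 0.392
grasp_force: 91.6
```

Call:
{"fn": "send_rows", "kwargs": {"targets": [0.015,0,0.001,0,0,0,-1,0.03,0,0.002,0,0,0,-1,0.045,0,0.002,0,0,0,-1,0.05,0,0.003,0,0,0,-1,0.05,0,0.003,0,0,0,-1]}}

```text
clock: 17.88
eef_pos: [475.5, -40.1, 131.1]
tcp_rot: [-3.088, 1.52, 1.251]
contact_force: [0.6, 0.4, -3.5]
opening: 0.392
grasp_force: 91.6
```

Call:
{"fn": "send_rows", "kwargs": {"targets": [0.003,0,0,0,0,0,-1,0.006,0,0,0,0,0,-1,0.009,0,0,0,0,0,-1,0.009,0,0,0,0,0,-1]}}

```text
clock: 18.22
eef_pos: [476.0, -39.7, 123.4]
tcp_rot: [-3.108, 1.52, 1.231]
contact_force: [-0.6, 0.2, -4.7]
opening: 0.389
grasp_force: 91.6
```

Call:
{"fn": "send_rows", "kwargs": {"targets": [0.002,0,0,0,0,0,-1,0.004,0,0,0,0,0,-1,0.004,0,0,0,0,0,-1]}}

```text
clock: 18.47
eef_pos: [476.0, -39.5, 119.4]
tcp_rot: [-3.104, 1.52, 1.236]
contact_force: [-0.4, -0.1, -4.1]
opening: 0.392
grasp_force: 91.6
```

Call:
{"fn": "send_rows", "kwargs": {"targets": [0.002,0,0,0,0,0,-1,0.004,0,0,0,0,0,-1,0.004,0,0,0,0,0,-1]}}

```text
clock: 18.72
eef_pos: [476.0, -39.4, 115.3]
tcp_rot: [-3.099, 1.52, 1.24]
contact_force: [0.3, 0.6, -3.5]
opening: 0.388
grasp_force: 91.6
```

```bash
python3 - <<'E'
from seq import *
chk()
f=grab('wrist');g=grab('scene')
a=cv2.resize(f['color'],(533,400)); b=cv2.resize(g['color'][150:250,170:290],(267,222))
c=np.zeros((400,800,3),np.uint8); c[:,:533]=a; c[:222,533:]=b; cv2.imwrite('pics/p2.png',c)
E
```

```text
t18.7 pos [476.  -39.4 115.3] err [ -1.6  -3.5 -67.3] rot 0.25 F [ 0.3  0.6 -3.5] open 0.39 g 91.6 q [ 0.43  1.01  1.64 -0.81  1.87  1.22]
```

View pics/p2.png

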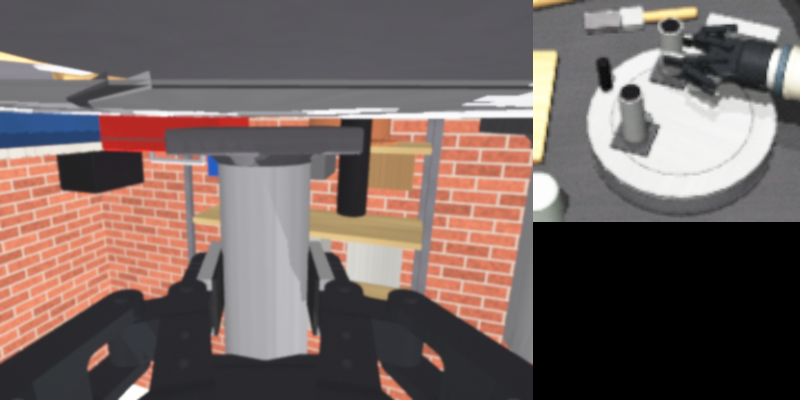

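The post is upright but still about 9 mm above the disc. I'll lower it further.

Call:
{"fn": "send_rows", "kwargs": {"targets": [0.002,0,0,0,0,0,-1,0.004,0,0,0,0,0,-1,0.006,0,0,0,0,0,-1,0.006,0,0,0,0,0,-1]}}

```text
clock: 19.15
eef_pos: [476.0, -39.2, 110.9]
tcp_rot: [-3.117, 1.524, 1.222]
contact_force: [-0.1, -0.8, 4.5]
opening: 0.39
grasp_force: 91.5
```

Call:
{"fn": "send_rows", "kwargs": {"targets": [0.001,0,0,0,0,0,-1,0.002,0,0,0,0,0,-1,0.002,0,0,0,0,0,-1]}}

```text
clock: 19.4
eef_pos: [475.9, -39.1, 110.8]
tcp_rot: [-3.134, 1.528, 1.204]
contact_force: [-2.3, -0.2, 15.0]
opening: 0.389
grasp_force: 91.5
```

Call:
{"fn": "send_rows", "kwargs": {"targets": [0.001,0,0,0,0,0,-1,0.002,0,0,0,0,0,-1,0.002,0,0,0,0,0,-1]}}

```text
clock: 19.65
eef_pos: [475.7, -39.1, 110.7]
tcp_rot: [3.128, 1.531, 1.183]
contact_force: [-4.1, -1.7, 24.2]
opening: 0.387
grasp_force: 91.4
```

Call:
{"fn": "send_rows", "kwargs": {"targets": [-0.003,0,0,0,0,0,-1,-0.004,0,0,0,0,0,0.5,-0.004,0,0,0,0,0,0.5,-0.004,0,0,0,0,0,0.5,-0.004,0,0,0,0,0,0.5,-0.004,0,0,0,0,0,0.5,-0.006,0,-0.02,0,0,0,0.5,-0.009,0,-0.05,0,0,0,0.5,-0.011,0,-0.08,0,0,0,0.5,-0.012,0,-0.11,0,0,0,0.5,-0.012,0,-0.11,0,0,0,0.5]}}

```text
clock: 20.57
eef_pos: [518.2, 67.1, 123.4]
tcp_rot: [3.128, 1.517, 1.186]
contact_force: [-0.3, -0.8, 0.9]
opening: 0.751
grasp_force: 0.0
```

```bash
python3 - <<'E'
from seq import *
sync(); s=chk(); c=pose()
S=seq('A',1.2,(604,53),53.5,80,h=60)
v=[(c[0]+[0,0,120],c[1]),(S[0][0]+[0,0,100],S[0][1]),S[0]]
path([c]+v,s['qpos']); plan(*v)
E
```

```text
t20.6 pos [518.2  67.1 123.4] err [0. 0. 0.] rot 0.0 F [-0.3 -0.8  0.9] open 0.75 g 0.0 q [ 0.54  1.06  1.43 -0.75  2.02  1.15]
  q [ 0.53  0.86  1.51 -0.8   2.1   1.05] maxstep 0.06 res 0.000
  q [0.59 0.3  1.79 0.09 0.9  1.1 ] maxstep 0.30 res 0.000
  q [0.59 0.42 1.88 0.11 0.69 1.07] maxstep 0.04 res 0.000
d [-0.12, 0.0, -0.006, 0.0, 0.0, 0.0] rows>= 3
d [0.026, -0.061, -0.135, 0.067, 0.843, 0.083] rows>= 7
d [0.111, -0.074, -0.069, 0.066, 0.843, 0.083] rows>= 7
d [-0.017, 0.0, 0.099, 0.0, 0.0, 0.0] rows>= 3
```

Call:
{"fn": "send_rows", "kwargs": {"targets": [-0.12,0,-0.006,0,0,0,0.5,-0.12,0,-0.006,0,0,0,0.5,-0.12,0,-0.006,0,0,0,0.5,-0.12,0,-0.006,0,0,0,0.5,-0.12,0,-0.006,0,0,0,0.5]}}

```text
clock: 20.98
eef_pos: [516.7, 62.9, 244.9]
tcp_rot: [3.131, 1.518, 1.187]
contact_force: [0.3, -0.0, -0.8]
opening: 0.752
grasp_force: 0.0
```

Call:
{"fn": "send_rows", "kwargs": {"targets": [0.026,-0.061,-0.135,0.067,0.843,0.083,0.5,0.026,-0.061,-0.135,0.067,0.843,0.083,0.5,0.026,-0.061,-0.135,0.067,0.843,0.083,0.5,0.026,-0.061,-0.135,0.067,0.843,0.083,0.5,0.026,-0.061,-0.135,0.067,0.843,0.083,0.5,0.026,-0.061,-0.135,0.067,0.843,0.083,0.5,0.026,-0.061,-0.135,0.067,0.843,0.083,0.5,0.026,-0.061,-0.135,0.067,0.843,0.083,0.5,0.026,-0.061,-0.135,0.067,0.843,0.083,0.5,0.026,-0.061,-0.135,0.067,0.843,0.083,0.5]}}

```text
clock: 21.82
eef_pos: [508.6, 211.4, 223.1]
tcp_rot: [3.092, 0.679, 1.072]
contact_force: [0.6, 0.5, -1.5]
opening: 0.75
grasp_force: 0.0
```

Call:
{"fn": "send_rows", "kwargs": {"targets": [0.111,-0.074,-0.069,0.066,0.843,0.083,0.5,0.111,-0.074,-0.069,0.066,0.843,0.083,0.5,0.111,-0.074,-0.069,0.066,0.843,0.083,0.5,0.111,-0.074,-0.069,0.066,0.843,0.083,0.5,0.111,-0.074,-0.069,0.066,0.843,0.083,0.5,0.111,-0.074,-0.069,0.066,0.843,0.083,0.5,0.111,-0.074,-0.069,0.066,0.843,0.083,0.5,0.111,-0.074,-0.069,0.066,0.843,0.083,0.5,0.111,-0.074,-0.069,0.066,0.843,0.083,0.5,0.111,-0.074,-0.069,0.066,0.843,0.083,0.5]}}

```text
clock: 22.65
eef_pos: [502.4, 361.0, 204.7]
tcp_rot: [-3.139, -0.166, 1.009]
contact_force: [-0.6, 0.2, -1.2]
opening: 0.748
grasp_force: 0.0
```

Call:
{"fn": "send_rows", "kwargs": {"targets": [-0.017,0,0.099,0,0,0,0.5,-0.017,0,0.099,0,0,0,0.5,-0.017,0,0.099,0,0,0,0.5,-0.017,0,0.099,0,0,0,0.5,-0.017,0,0.099,0,0,0,0.5]}}

```text
clock: 23.07
eef_pos: [502.0, 361.5, 104.0]
tcp_rot: [-3.139, -0.167, 1.01]
contact_force: [0.8, 1.0, 0.6]
opening: 0.754
grasp_force: 0.0
```

```bash
python3 look.py w6; python3 - <<'E'
from post import *
p,R,z=lie(*POST['A'],np.radians(80),60); print(p-60*z+[0,0,40])
E
```

```text
t23.1 pos [502.  361.5 104. ] err [-1.3 -3.5 -2.2] rot 0.47 F [0.8 1.  0.6] open 0.75 g 0.0 q [0.58 0.42 1.87 0.11 0.7  1.06]
110 []
125 []
140 [(230, 279)]
155 [(231, 279)]
170 [(231, 279)]
185 [(233, 279)]
200 [(234, 279)]
215 [(235, 279)]
230 [(236, 254)]
245 []
260 []
275 []
290 []
[503.49642761 364.82353442 106.37058504]
```

Call:
{"fn": "send_rows", "kwargs": {"targets": [0.01,0,0.04,0,0,0,0.5,0.01,0,0.08,0,0,0,0.5,0.01,0,0.097,0,0,0,0.5,0.01,0,0.097,0,0,0,0.5,0.01,0,0.097,0,0,0,0.5,0.01,0,0.097,0,0,0,-1,0.01,0,0.097,0,0,0,-1,0.01,0,0.097,0,0,0,-1,0.01,0,0.097,0,0,0,-1,0.01,0,0.097,0,0,0,-1,0.01,0,0.097,0,0,0,-1,0.01,0,0.097,0,0,0,-1]}}

```text
clock: 24.12
eef_pos: [517.4, 384.2, 14.5]
tcp_rot: [-3.141, -0.175, 1.009]
contact_force: [-3.1, -1.2, 8.6]
opening: 0.391
grasp_force: 88.1
```

```bash
python3 - <<'E'
from seq import *
c=pose(); pose((c[0]+c[1].apply([10,0,97]),c[1])); s=chk(); c=pose()
S=seq('A',1.2,(604,53),53.5,80,h=60)
v=[(c[0]+[0,0,150],c[1]),S[3]]; path([c]+v,s['qpos']); plan(*v)
E
```

```text
t24.1 pos [517.4 384.2  14.5] err [-0.2 -3.4  2.2] rot 0.19 F [-3.1 -1.2  8.6] open 0.39 g 88.1 q [0.6  0.59 1.85 0.13 0.55 1.05]
  q [0.61 0.38 1.78 0.09 0.82 1.11] maxstep 0.05 res 0.000
  q [ 0.45  1.01  1.35 -0.89  2.07  0.99] maxstep 0.31 res 0.000
d [0.026, 0.0, -0.148, 0.0, 0.0, 0.0] rows>= 4
d [-0.125, 0.127, -0.032, -0.066, -0.844, -0.083] rows>= 7
d [-0.112, 0.115, 0.083, -0.066, -0.843, -0.083] rows>= 7
```

```bash
python3 - <<'E'
from seq import *
s=r.sense(); S=seq('A',1.45,(600,50),53.5,80,h=60)
c=(s['eef_pos']+[0.2,3.4,-2.2],Rn.from_euler('xyz',s['tcp_rot']))
a=np.radians(80);p,R,z=lie(*POST['A'],a,60); pose((c[0],R))
c=pose(); v=[(c[0]+[0,0,150],c[1]),S[3]]; path([c]+v,s['qpos']); plan(*v)
E
```

```text
q [0.61 0.38 1.78 0.09 0.82 1.11] maxstep 0.05 res 0.000
  q [ 0.51  0.94  1.53 -1.02  1.91  1.01] maxstep 0.29 res 0.000
d [0.026, -0.0, -0.148, 0.0, 0.0, 0.0] rows>= 4
d [-0.126, 0.129, -0.032, -0.154, -0.831, -0.194] rows>= 7
d [-0.122, 0.097, 0.096, -0.154, -0.832, -0.193] rows>= 7
```

Call:
{"fn": "send_rows", "kwargs": {"targets": [0.013,0,-0.074,0,0,0,-1,0.026,0,-0.148,0,0,0,-1,0.026,0,-0.148,0,0,0,-1,0.026,0,-0.148,0,0,0,-1,0.026,0,-0.148,0,0,0,-1,0.026,0,-0.148,0,0,0,-1,0.026,0,-0.148,0,0,0,-1]}}

```text
clock: 24.7
eef_pos: [515.4, 382.6, 160.9]
tcp_rot: [-3.139, -0.169, 1.009]
contact_force: [0.1, 0.3, -4.7]
opening: 0.393
grasp_force: 91.9
```

Call:
{"fn": "send_rows", "kwargs": {"targets": [-0.013,0.013,-0.003,-0.015,-0.083,-0.019,-1,-0.025,0.026,-0.006,-0.031,-0.166,-0.039,-1,-0.038,0.039,-0.01,-0.046,-0.249,-0.058,-1,-0.05,0.052,-0.013,-0.062,-0.332,-0.078,-1,-0.063,0.065,-0.016,-0.077,-0.416,-0.097,-1,-0.076,0.077,-0.019,-0.092,-0.499,-0.116,-1,-0.088,0.09,-0.022,-0.108,-0.582,-0.136,-1,-0.101,0.103,-0.026,-0.123,-0.665,-0.155,-1,-0.113,0.116,-0.029,-0.139,-0.748,-0.175,-1,-0.126,0.129,-0.032,-0.154,-0.831,-0.194,-1,-0.126,0.129,-0.032,-0.154,-0.831,-0.194,-1]}}

```text
clock: 25.62
eef_pos: [555.6, 202.9, 167.5]
tcp_rot: [3.023, 0.681, 1.156]
contact_force: [-1.3, -0.1, -6.3]
opening: 0.39
grasp_force: 91.5
```

Call:
{"fn": "send_rows", "kwargs": {"targets": [-0.012,0.01,0.01,-0.015,-0.083,-0.019,-1,-0.024,0.019,0.019,-0.031,-0.166,-0.039,-1,-0.037,0.029,0.029,-0.046,-0.25,-0.058,-1,-0.049,0.039,0.038,-0.062,-0.333,-0.077,-1,-0.061,0.049,0.048,-0.077,-0.416,-0.097,-1,-0.073,0.058,0.058,-0.092,-0.499,-0.116,-1,-0.085,0.068,0.067,-0.108,-0.582,-0.135,-1,-0.098,0.078,0.077,-0.123,-0.666,-0.154,-1,-0.11,0.087,0.086,-0.139,-0.749,-0.174,-1,-0.122,0.097,0.096,-0.154,-0.832,-0.193,-1,-0.122,0.097,0.096,-0.154,-0.832,-0.193,-1,-0.122,0.097,0.096,-0.154,-0.832,-0.193,-1]}}

```text
clock: 26.62
eef_pos: [594.4, 25.5, 179.3]
tcp_rot: [-3.002, 1.52, 1.586]
contact_force: [0.7, 0.6, -4.3]
opening: 0.389
grasp_force: 91.8
```

Call:
{"fn": "send_rows", "kwargs": {"targets": [0.015,0,0.001,0,0,0,-1,0.03,0,0.002,0,0,0,-1,0.045,0,0.002,0,0,0,-1,0.05,0,0.003,0,0,0,-1,0.05,0,0.003,0,0,0,-1]}}

```text
clock: 27.03
eef_pos: [594.7, 26.0, 130.1]
tcp_rot: [-3.041, 1.522, 1.548]
contact_force: [-0.6, -0.1, -4.4]
opening: 0.386
grasp_force: 91.9
```

Call:
{"fn": "send_rows", "kwargs": {"targets": [0.003,0,0,0,0,0,-1,0.006,0,0,0,0,0,-1,0.006,0,0,0,0,0,-1]}}

```text
clock: 27.28
eef_pos: [595.3, 26.4, 126.0]
tcp_rot: [-3.092, 1.521, 1.497]
contact_force: [-0.5, -0.5, -5.2]
opening: 0.391
grasp_force: 91.9
```

Call:
{"fn": "send_rows", "kwargs": {"targets": [0.003,0,0,0,0,0,-1,0.006,0,0,0,0,0,-1,0.006,0,0,0,0,0,-1]}}

```text
clock: 27.53
eef_pos: [595.2, 26.5, 119.8]
tcp_rot: [-3.083, 1.521, 1.506]
contact_force: [0.4, -0.8, -5.2]
opening: 0.394
grasp_force: 91.9
```

Call:
{"fn": "send_rows", "kwargs": {"targets": [0.002,0,0,0,0,0,-1,0.004,0,0,0,0,0,-1,0.004,0,0,0,0,0,-1]}}

```text
clock: 27.78
eef_pos: [595.2, 26.7, 115.9]
tcp_rot: [-3.081, 1.521, 1.509]
contact_force: [0.9, 0.2, -5.5]
opening: 0.394
grasp_force: 91.9
```

Call:
{"fn": "send_rows", "kwargs": {"targets": [0.001,0,0,0,0,0,-1,0.002,0,0,0,0,0,-1,0.002,0,0,0,0,0,-1]}}

```text
clock: 28.03
eef_pos: [595.3, 26.8, 114.0]
tcp_rot: [-3.085, 1.521, 1.505]
contact_force: [0.3, 0.0, -5.1]
opening: 0.391
grasp_force: 91.9
```

Call:
{"fn": "send_rows", "kwargs": {"targets": [0.001,0,0,0,0,0,-1,0.003,0,0,0,0,0,-1,0.003,0,0,0,0,0,-1]}}

```text
clock: 28.28
eef_pos: [595.2, 27.0, 110.9]
tcp_rot: [-3.082, 1.521, 1.507]
contact_force: [0.1, 0.5, -5.1]
opening: 0.389
grasp_force: 91.9
```

Call:
{"fn": "send_rows", "kwargs": {"targets": [0.001,0,0,0,0,0,-1,0.003,0,0,0,0,0,-1,0.003,0,0,0,0,0,-1]}}

```text
clock: 28.53
eef_pos: [595.2, 27.1, 107.8]
tcp_rot: [-3.081, 1.521, 1.508]
contact_force: [-0.6, 0.0, -5.2]
opening: 0.39
grasp_force: 91.9
```

Call:
{"fn": "send_rows", "kwargs": {"targets": [0.001,0,0,0,0,0,-1,0.002,0,0,0,0,0,-1,0.002,0,0,0,0,0,-1]}}

```text
clock: 28.78
eef_pos: [595.3, 27.2, 106.0]
tcp_rot: [-3.083, 1.521, 1.506]
contact_force: [0.1, -0.2, -4.8]
opening: 0.39
grasp_force: 91.9
```

Call:
{"fn": "send_rows", "kwargs": {"targets": [0.001,0,0,0,0,0,-1,0.003,0,0,0,0,0,-1,0.003,0,0,0,0,0,-1]}}

```text
clock: 29.03
eef_pos: [595.2, 27.4, 102.8]
tcp_rot: [-3.08, 1.521, 1.509]
contact_force: [-0.7, -0.2, -5.1]
opening: 0.387
grasp_force: 91.9
```

```bash
python3 - <<'E'
from seq import *
chk()
f=grab('wrist');g=grab('scene')
a=cv2.resize(f['color'],(533,400)); b=cv2.resize(g['color'][150:250,170:290],(267,222))
c=np.zeros((400,800,3),np.uint8); c[:,:533]=a; c[:222,533:]=b; cv2.imwrite('pics/p3.png',c)
E
```

```text
t29.0 pos [595.2  27.4 102.8] err [ -2.1  -3.4 -79.7] rot 0.3 F [-0.7 -0.2 -5.1] open 0.39 g 91.9 q [ 0.52  1.08  1.45 -0.99  1.88  1.07]
```

View pics/p3.png

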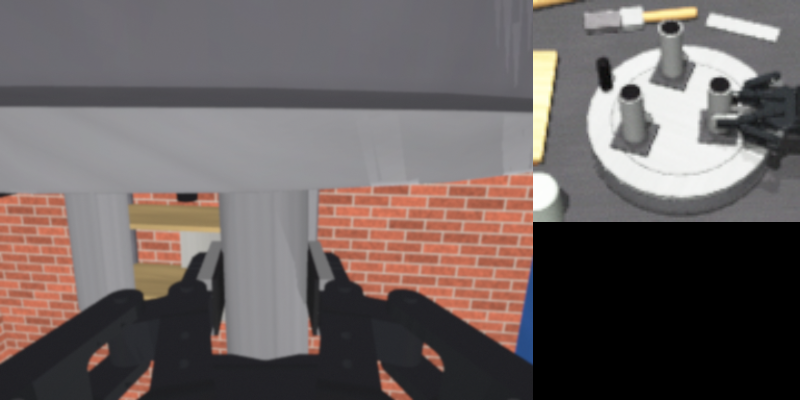

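The rim of the disc hides the plate in the wrist view, but the scene inset shows A upright, just above the disc, with the other two standing. I'll keep lowering with care.

Call:
{"fn": "send_rows", "kwargs": {"targets": [0.001,0,0,0,0,0,-1,0.002,0,0,0,0,0,-1,0.002,0,0,0,0,0,-1]}}

```text
clock: 29.38
eef_pos: [595.3, 27.4, 102.5]
tcp_rot: [-3.106, 1.524, 1.482]
contact_force: [-2.5, -1.8, 4.8]
opening: 0.389
grasp_force: 91.7
```

Call:
{"fn": "send_rows", "kwargs": {"targets": [0.001,0,0,0,0,0,-1,0.002,0,0,0,0,0,-1,0.002,0,0,0,0,0,-1]}}

```text
clock: 29.63
eef_pos: [595.1, 27.4, 102.4]
tcp_rot: [-3.128, 1.527, 1.46]
contact_force: [-5.2, -3.0, 13.8]
opening: 0.389
grasp_force: 91.5
```

Call:
{"fn": "send_rows", "kwargs": {"targets": [0.001,0,0,0,0,0,-1,0.002,0,0,0,0,0,-1,0.002,0,0,0,0,0,-1]}}

```text
clock: 29.88
eef_pos: [594.9, 27.5, 102.3]
tcp_rot: [3.125, 1.53, 1.428]
contact_force: [-5.3, -3.2, 21.9]
opening: 0.391
grasp_force: 91.2
```

Call:
{"fn": "send_rows", "kwargs": {"targets": [-0.003,0,0,0,0,0,-1,-0.004,0,0,0,0,0,0.5,-0.004,0,0,0,0,0,0.5,-0.004,0,0,0,0,0,0.5,-0.004,0,0,0,0,0,0.5,-0.004,0,0,0,0,0,0.5,-0.006,0,-0.02,0,0,0,0.5,-0.009,0,-0.05,0,0,0,0.5,-0.011,0,-0.08,0,0,0,0.5,-0.012,0,-0.11,0,0,0,0.5,-0.012,0,-0.11,0,0,0,0.5]}}

```text
clock: 30.8
eef_pos: [609.8, 141.0, 115.2]
tcp_rot: [3.137, 1.519, 1.447]
contact_force: [-0.3, -1.0, -0.1]
opening: 0.749
grasp_force: 0.0
```

```bash
python3 - <<'E'
from seq import *
sync(); s=chk(); c=pose()
v=[(c[0]+[0,0,180],c[1]),(np.array([520,0,290.]),down(0)),(np.array([501,-132,210.]),down(0))]
path([c]+v,s['qpos']); plan(*v)
f=grab('scene'); cv2.imwrite('pics/s3.png',cv2.resize(f['color'][140:260,170:370],None,fx=3,fy=3))
E
```

```text
t30.8 pos [609.8 141.  115.2] err [0. 0. 0.] rot 0.0 F [-0.3 -1.  -0.1] open 0.75 g 0.0 q [ 0.63  1.13  1.26 -0.94  2.01  0.99]
  q [ 0.63  0.87  1.34 -1.03  2.11  0.81] maxstep 0.07 res 0.000
  q [ 0.    0.14  1.78 -0.    1.22  1.57] maxstep 0.23 res 0.000
  q [-0.26  0.21  1.89 -0.    1.05  1.31] maxstep 0.04 res 0.000
d [-0.18, 0.0, -0.009, 0.0, 0.0, 0.0] rows>= 5
d [-0.001, -0.036, 0.075, 0.542, 0.611, 0.571] rows>= 8
d [-0.052, 0.021, 0.062, 0.543, 0.612, 0.572] rows>= 8
d [-0.019, 0.132, 0.08, -0.0, -0.0, -0.0] rows>= 4
```

Call:
{"fn": "send_rows", "kwargs": {"targets": [-0.18,0,-0.009,0,0,0,0.5,-0.18,0,-0.009,0,0,0,0.5,-0.18,0,-0.009,0,0,0,0.5,-0.18,0,-0.009,0,0,0,0.5,-0.18,0,-0.009,0,0,0,0.5,-0.18,0,-0.009,0,0,0,0.5,-0.18,0,-0.009,0,0,0,0.5]}}

```text
clock: 31.43
eef_pos: [609.2, 135.4, 294.9]
tcp_rot: [-3.096, 1.52, 1.492]
contact_force: [-0.2, 0.5, 0.0]
opening: 0.749
grasp_force: 0.0
```

Call:
{"fn": "send_rows", "kwargs": {"targets": [-0.001,-0.036,0.075,0.542,0.611,0.571,0.5,-0.001,-0.036,0.075,0.542,0.611,0.571,0.5,-0.001,-0.036,0.075,0.542,0.611,0.571,0.5,-0.001,-0.036,0.075,0.542,0.611,0.571,0.5,-0.001,-0.036,0.075,0.542,0.611,0.571,0.5,-0.001,-0.036,0.075,0.542,0.611,0.571,0.5,-0.001,-0.036,0.075,0.542,0.611,0.571,0.5,-0.001,-0.036,0.075,0.542,0.611,0.571,0.5,-0.001,-0.036,0.075,0.542,0.611,0.571,0.5,-0.001,-0.036,0.075,0.542,0.611,0.571,0.5,-0.001,-0.036,0.075,0.542,0.611,0.571,0.5]}}

```text
clock: 32.35
eef_pos: [563.6, 65.9, 290.5]
tcp_rot: [2.736, 0.728, 0.449]
contact_force: [0.1, 0.9, 0.4]
opening: 0.75
grasp_force: 0.0
```

Call:
{"fn": "send_rows", "kwargs": {"targets": [-0.052,0.021,0.062,0.543,0.612,0.572,0.5,-0.052,0.021,0.062,0.543,0.612,0.572,0.5,-0.052,0.021,0.062,0.543,0.612,0.572,0.5,-0.052,0.021,0.062,0.543,0.612,0.572,0.5,-0.052,0.021,0.062,0.543,0.612,0.572,0.5,-0.052,0.021,0.062,0.543,0.612,0.572,0.5,-0.052,0.021,0.062,0.543,0.612,0.572,0.5,-0.052,0.021,0.062,0.543,0.612,0.572,0.5,-0.052,0.021,0.062,0.543,0.612,0.572,0.5,-0.052,0.021,0.062,0.543,0.612,0.572,0.5,-0.052,0.021,0.062,0.543,0.612,0.572,0.5]}}

```text
clock: 33.27
eef_pos: [518.8, -3.7, 288.9]
tcp_rot: [3.137, 0.007, -0.0]
contact_force: [-0.4, -0.8, -0.3]
opening: 0.751
grasp_force: 0.0
```

Call:
{"fn": "send_rows", "kwargs": {"targets": [-0.019,0.132,0.08,0,0,0,0.5,-0.019,0.132,0.08,0,0,0,0.5,-0.019,0.132,0.08,0,0,0,0.5,-0.019,0.132,0.08,0,0,0,0.5,-0.019,0.132,0.08,0,0,0,0.5,-0.019,0.132,0.08,0,0,0,0.5,-0.019,0.132,0.08,0,0,0,0.5]}}

```text
clock: 33.85
eef_pos: [500.0, -135.3, 209.9]
tcp_rot: [3.14, 0.005, -0.002]
contact_force: [-0.0, 0.1, 0.2]
opening: 0.752
grasp_force: 0.0
```

```bash
python3 - <<'E'
from seq import *
chk(); f=grab('wrist','w7',1.5)
t=grab('top'); cv2.imwrite('pics/t7.png',cv2.resize(t['color'][120:270,220:440],None,fx=3,fy=3))
# compose
a=cv2.resize(f['color'],(480,360)); b=cv2.resize(t['color'][130:250,225:330],(315,360)); cv2.imwrite('pics/c7.png',np.hstack([a,b]))
E
```

```text
t33.9 pos [ 500.  -135.3  209.9] err [-1.  -3.4 -0.1] rot 0.34 F [-0.   0.1  0.2] open 0.75 g 0.0 q [-0.27  0.21  1.88 -0.    1.05  1.31]
```

View pics/c7.png

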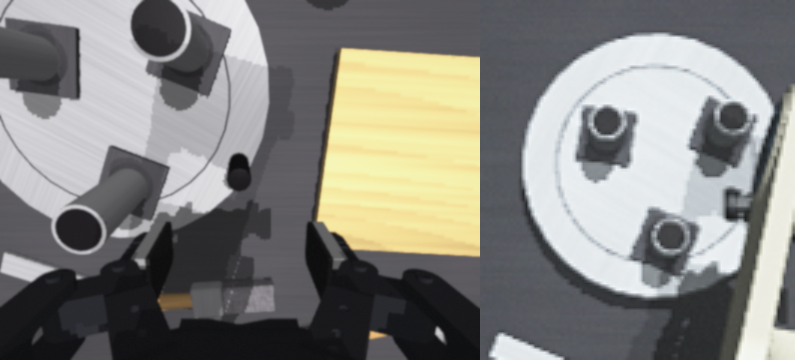

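All three posts stand on the table: top inset (606,130), (728,125), (668,243). The wrist view shows the pin, its top at about (238,180) and base at (240,158), between and ahead of the fingers.

```bash
python3 - <<'E'
from seq import *
f=cams.grab_frame('wrist'); k=512/480
g=cv2.cvtColor(f['color'],cv2.COLOR_BGR2GRAY)
m=(g[150:215,235:275]<45).astype(np.uint8)
print('\n'.join(''.join('#' if x else '.' for x in r_) for r_ in m[::2]))
for uv in [(238,180),(238,178)]: print('pin',onz(f,uv[0]*k,uv[1]*k,116).round(1))
P=np.array([onz(f,u*k,v*k,52)[:2] for u,v in [(250,20),(264,60),(268,90),(264,125),(130,238),(100,235)]])
print(P.round(0)); o=least_squares(lambda c:np.hypot(*(P-c).T)-147,[565,-17]); print(o.x,o.fun.round(1))
E
```

```text
........................................
........................................
........................................
........................................
........................................
........................................
........................................
........................................
...............##########...............
.............##############.............
............################............
...........##################...........
..........####################..........
..........####################..........
..........####################..........
..........#####################.........
.........#######################........
.........#######################........
.........#######################........
.........########################.......
.........########################.......
.........########################.......
.........#######################........
..........######################........
...........####################.........
.............################...........
................##########..............
........................................
........................................
........................................
........................................
........................................
........................................
pin [ 499.6 -134.5  116. ]
pin [ 501.2 -134.5  116. ]
[[ 628. -146.]
 [ 595. -159.]
 [ 568. -163.]
 [ 536. -160.]
 [ 417.  -19.]
 [ 421.   12.]]
[564.280824   -14.87007049] [-1.7 -0.1  1.   0.5  0.1 -1. ]
```

Call:
{"fn": "send_rows", "kwargs": {"targets": [0.001,0,0.04,0,0,0,0.5,0.001,0,0.08,0,0,0,0.5,0.001,0,0.115,0,0,0,0.5,0.001,0,0.128,0,0,0,0.5,0.001,0,0.128,0,0,0,0.5,0.001,0,0.128,0,0,0,-1,0.001,0,0.128,0,0,0,-1,0.001,0,0.128,0,0,0,-1,0.001,0,0.128,0,0,0,-1,0.001,0,0.128,0,0,0,-1,0.001,0,0.128,0,0,0,-1,0.001,0,0.128,0,0,0,-1], "grip_force": 35}}

```text
clock: 35.0
eef_pos: [502.0, -135.9, 84.3]
tcp_rot: [3.14, -0.002, -0.005]
contact_force: [2.8, 7.8, 3.9]
opening: 0.219
grasp_force: 34.8
```

```bash
python3 - <<'E'
from seq import *
s=chk(); p=s['eef_pos'][:2]-[564.5,-15.5]; th=np.arctan2(p[1],p[0]); R=np.hypot(*p); print(th,R)
steps=np.cumsum([1,2,3,4]+[5]*200)
def row(t,t0): return f"{.1353*(np.cos(t)-np.cos(t0)):.3f}, {-.1353*(np.sin(t)-np.sin(t0)):.3f}, 0, 0, 0, 0, -1"
a=0
for c in range(7):
    st=steps[12*c:12*c+12]; t0=th+np.radians(a); print(a,'->',st[-1]); print(', '.join(row(th+np.radians(x),t0) for x in st)); a=st[-1]
E
```

```text
t35.0 pos [ 502.  -135.9   84.3] err [   1.1   -4.  -125.7] rot 0.28 F [2.8 7.8 3.9] open 0.22 g 34.8 q [-0.27  0.39  1.98 -0.    0.78  1.31]
-2.049550392684353 135.61516331405045
0 -> 50
0.002, 0.001, 0, 0, 0, 0, -1, 0.006, 0.003, 0, 0, 0, 0, -1, 0.013, 0.006, 0, 0, 0, 0, -1, 0.022, 0.009, 0, 0, 0, 0, -1, 0.033, 0.012, 0, 0, 0, 0, -1, 0.045, 0.014, 0, 0, 0, 0, -1, 0.057, 0.015, 0, 0, 0, 0, -1, 0.068, 0.015, 0, 0, 0, 0, -1, 0.080, 0.014, 0, 0, 0, 0, -1, 0.092, 0.012, 0, 0, 0, 0, -1, 0.103, 0.009, 0, 0, 0, 0, -1, 0.114, 0.005, 0, 0, 0, 0, -1
50 -> 110
0.011, -0.005, 0, 0, 0, 0, -1, 0.021, -0.011, 0, 0, 0, 0, -1, 0.031, -0.018, 0, 0, 0, 0, -1, 0.040, -0.025, 0, 0, 0, 0, -1, 0.048, -0.034, 0, 0, 0, 0, -1, 0.056, -0.043, 0, 0, 0, 0, -1, 0.062, -0.052, 0, 0, 0, 0, -1, 0.068, -0.063, 0, 0, 0, 0, -1, 0.073, -0.073, 0, 0, 0, 0, -1, 0.077, -0.084, 0, 0, 0, 0, -1, 0.080, -0.096, 0, 0, 0, 0, -1, 0.082, -0.107, 0, 0, 0, 0, -1
110 -> 170
0.001, -0.012, 0, 0, 0, 0, -1, 0.001, -0.024, 0, 0, 0, 0, -1, -0.000, -0.035, 0, 0, 0, 0, -1, -0.002, -0.047, 0, 0, 0, 0, -1, -0.005, -0.058, 0, 0, 0, 0, -1, -0.
[... 1037 characters left out ...]
 -0.001, 0.024, 0, 0, 0, 0, -1, 0.000, 0.035, 0, 0, 0, 0, -1, 0.002, 0.047, 0, 0, 0, 0, -1, 0.005, 0.058, 0, 0, 0, 0, -1, 0.009, 0.069, 0, 0, 0, 0, -1, 0.014, 0.080, 0, 0, 0, 0, -1, 0.020, 0.090, 0, 0, 0, 0, -1, 0.027, 0.100, 0, 0, 0, 0, -1, 0.035, 0.109, 0, 0, 0, 0, -1, 0.043, 0.117, 0, 0, 0, 0, -1, 0.052, 0.125, 0, 0, 0, 0, -1
350 -> 410
0.010, 0.007, 0, 0, 0, 0, -1, 0.020, 0.013, 0, 0, 0, 0, -1, 0.031, 0.018, 0, 0, 0, 0, -1, 0.042, 0.022, 0, 0, 0, 0, -1, 0.053, 0.025, 0, 0, 0, 0, -1, 0.065, 0.027, 0, 0, 0, 0, -1, 0.076, 0.028, 0, 0, 0, 0, -1, 0.088, 0.028, 0, 0, 0, 0, -1, 0.100, 0.027, 0, 0, 0, 0, -1, 0.112, 0.025, 0, 0, 0, 0, -1, 0.123, 0.022, 0, 0, 0, 0, -1, 0.134, 0.017, 0, 0, 0, 0, -1
```

Call:
{"fn": "send_rows", "kwargs": {"targets": [0.002,0.001,0,0,0,0,-1,0.006,0.003,0,0,0,0,-1,0.013,0.006,0,0,0,0,-1,0.022,0.009,0,0,0,0,-1,0.033,0.012,0,0,0,0,-1,0.045,0.014,0,0,0,0,-1,0.057,0.015,0,0,0,0,-1,0.068,0.015,0,0,0,0,-1,0.08,0.014,0,0,0,0,-1,0.092,0.012,0,0,0,0,-1,0.103,0.009,0,0,0,0,-1,0.114,0.005,0,0,0,0,-1]}}

```text
clock: 36.0
eef_pos: [615.9, -144.9, 84.2]
tcp_rot: [3.134, -0.001, -0.002]
contact_force: [-0.0, -16.6, -0.2]
opening: 0.221
grasp_force: 35.1
```

Call:
{"fn": "send_rows", "kwargs": {"targets": [0.011,-0.005,0,0,0,0,-1,0.021,-0.011,0,0,0,0,-1,0.031,-0.018,0,0,0,0,-1,0.04,-0.025,0,0,0,0,-1,0.048,-0.034,0,0,0,0,-1,0.056,-0.043,0,0,0,0,-1,0.062,-0.052,0,0,0,0,-1,0.068,-0.063,0,0,0,0,-1,0.073,-0.073,0,0,0,0,-1,0.077,-0.084,0,0,0,0,-1,0.08,-0.096,0,0,0,0,-1,0.082,-0.107,0,0,0,0,-1]}}

```text
clock: 37.0
eef_pos: [715.0, -39.4, 85.6]
tcp_rot: [3.133, -0.036, -0.003]
contact_force: [65.7, -15.2, -43.2]
opening: 0.17
grasp_force: 46.3
```

The pin slipped to the trailing edge of the pads. I'll let go, rise and locate it again.

Call:
{"fn": "send_rows", "kwargs": {"targets": [0.012,0,0,0,0,0,0.5,0.014,0,0,0,0,0,0.5,0.014,0,0,0,0,0,0.5,0.014,0,0,0,0,0,0.5,0.014,0,-0.03,0,0,0,0.5,0.014,0,-0.07,0,0,0,0.5,0.007,0,-0.1,0,0,0,0.5,0,0,-0.125,0,0,0,0.5,0,0,-0.125,0,0,0,0.5,0,0,-0.125,0,0,0,0.5]}}

```text
clock: 37.83
eef_pos: [696.7, -35.1, 208.9]
tcp_rot: [3.139, -0.0, -0.004]
contact_force: [-0.5, 0.7, -0.7]
opening: 0.749
grasp_force: 0.0
```

```bash
cat > pin.py <<'E'
from seq import *
s=chk(); f=grab('wrist','w8'); g=cv2.cvtColor(f['color'],cv2.COLOR_BGR2GRAY)
m=(g<45).astype(np.uint8); n,l,st,ce=cv2.connectedComponentsWithStats(m)
ctr=np.array([564.5,-15.5])
for i in range(1,n):
    x,y,w,h,a=st[i]
    if 250<a<6000 and y+h<340 :
        v=y+h-w*.45; P=onz(f,x+w/2,v,116); d=P[:2]-ctr; print('blob',st[i],P.round(1),'rad %.1f ang %.1f'%(np.hypot(*d),np.degrees(np.arctan2(d[1],d[0]))))
print('expected px at R=135:',[(a,proj(f,[ctr[0]+135*np.cos(np.radians(a)),ctr[1]+135*np.sin(np.radians(a)),116])[0].round(0).tolist()) for a in (-30,-20,-10,0)])
t=cams.grab_frame('top'); cv2.imwrite('pics/t8.png',t['color'][120:250,220:340])
E
python3 pin.py
```

```text
t37.8 pos [696.7 -35.1 208.9] err [195.7  96.8  -1.1] rot 0.26 F [-0.5  0.7 -0.7] open 0.75 g 0.0 q [-0.05  0.48  1.48 -0.    1.17  1.52]
blob [176  32  94  37 690] [808.5 -15.3 116. ] rad 244.0 ang 0.1
blob [241 163  22  37 638] [698.2 -33.2 116. ] rad 134.9 ang -7.6
expected px at R=135: [(-30, [318.0, 211.0]), (-20, [290.0, 199.0]), (-10, [260.0, 191.0]), (0, [228.0, 189.0])]
```

The pin is at (698,-33), so the table has turned about 110°. I'll regrip with the fingers closing along the tangent and turn the hand with the table.

Call:
{"fn": "send_rows", "kwargs": {"targets": [0.001,-0.002,0.04,0,0,0,0.5,0.001,-0.002,0.08,0,0,0,0.5,0.001,-0.002,0.115,0,0,0,0.5,0.001,-0.002,0.127,0,0,0,0.5,0.001,-0.002,0.127,0,0,0,0.5,0.001,-0.002,0.127,0,0,0,-1,0.001,-0.002,0.127,0,0,0,-1,0.001,-0.002,0.127,0,0,0,-1,0.001,-0.002,0.127,0,0,0,-1,0.001,-0.002,0.127,0,0,0,-1,0.001,-0.002,0.127,0,0,0,-1], "grip_force": 50}}

```text
clock: 38.85
eef_pos: [698.9, -33.2, 82.1]
tcp_rot: [3.139, -0.001, -0.004]
contact_force: [-0.5, -0.5, 8.0]
opening: 0.217
grasp_force: 48.6
```

```bash
cat > turn.py <<'E'
from seq import *
s=chk(); d=s['eef_pos'][:2]-[564.5,-15.5]; th=np.arctan2(d[1],d[0]); print(np.degrees(th),np.hypot(*d))
st=np.cumsum([1,2,3,4]+[5]*50+[4,3,2,1]); st=st[st<=270]; k=235/270
def P(x): return np.array([135*np.cos(th+np.radians(x)),135*np.sin(th+np.radians(x)),0]),down(np.radians(x*k))
a=0; st=list(st)
for c in range(0,len(st),12):
    b=st[c:c+12]; print(a,'->',b[-1]); out=[]
    for x in b:
        d=rel(P(a),P(x)); out+=[f'{d[0]:.3f}',f'{d[1]:.3f}','0','0','0',f'{d[5]:.3f}','-1']
    print(', '.join(out)); a=b[-1]
E
python3 turn.py
```

```text
t38.9 pos [698.9 -33.2  82.1] err [ 197.9   98.7 -127.9] rot 0.25 F [-0.5 -0.5  8. ] open 0.22 g 48.6 q [-0.05  0.62  1.57 -0.    0.96  1.53]
-7.521277010759292 135.53762993420372
0 -> 50
0.000, -0.002, 0, 0, 0, -0.015, -1, 0.001, -0.007, 0, 0, 0, -0.046, -1, 0.001, -0.014, 0, 0, 0, -0.091, -1, 0.001, -0.024, 0, 0, 0, -0.152, -1, 0.000, -0.035, 0, 0, 0, -0.228, -1, -0.002, -0.047, 0, 0, 0, -0.304, -1, -0.005, -0.058, 0, 0, 0, -0.380, -1, -0.009, -0.069, 0, 0, 0, -0.456, -1, -0.014, -0.080, 0, 0, 0, -0.532, -1, -0.020, -0.090, 0, 0, 0, -0.608, -1, -0.027, -0.100, 0, 0, 0, -0.684, -1, -0.034, -0.109, 0, 0, 0, -0.760, -1
50 -> 110
-0.000, -0.012, 0, 0, 0, -0.076, -1, -0.002, -0.023, 0, 0, 0, -0.152, -1, -0.004, -0.035, 0, 0, 0, -0.228, -1, -0.007, -0.046, 0, 0, 0, -0.304, -1, -0.012, -0.057, 0, 0, 0, -0.380, -1, -0.017, -0.068, 0, 0, 0, -0.456, -1, -0.023, -0.078, 0, 0, 0, -0.532, -1, -0.030, -0.087, 0, 0, 0, -0.608, -1, -0.038, -0.096, 0, 0, 0, -0.684, -1, -0.046, -0.104, 0, 0, 0, -0.760, -1, -0.056, -0.112, 0, 0, 0, -0.835, -1, -0.065, -0.118, 0, 0, 0, -0.911, -1
110 -> 170
-0.002, -0
[... 566 characters left out ...]
043, 0, 0, 0, -0.304, -1, -0.027, -0.052, 0, 0, 0, -0.380, -1, -0.034, -0.061, 0, 0, 0, -0.456, -1, -0.043, -0.069, 0, 0, 0, -0.532, -1, -0.052, -0.076, 0, 0, 0, -0.608, -1, -0.062, -0.083, 0, 0, 0, -0.684, -1, -0.073, -0.088, 0, 0, 0, -0.760, -1, -0.083, -0.093, 0, 0, 0, -0.835, -1, -0.095, -0.096, 0, 0, 0, -0.911, -1
230 -> 270
-0.005, -0.011, 0, 0, 0, -0.076, -1, -0.011, -0.021, 0, 0, 0, -0.152, -1, -0.018, -0.031, 0, 0, 0, -0.228, -1, -0.025, -0.040, 0, 0, 0, -0.304, -1, -0.033, -0.048, 0, 0, 0, -0.380, -1, -0.042, -0.056, 0, 0, 0, -0.456, -1, -0.050, -0.061, 0, 0, 0, -0.516, -1, -0.056, -0.065, 0, 0, 0, -0.562, -1, -0.060, -0.067, 0, 0, 0, -0.592, -1, -0.062, -0.068, 0, 0, 0, -0.608, -1
```

Call:
{"fn": "send_rows", "kwargs": {"targets": [0,-0.002,0,0,0,-0.015,-1,0.001,-0.007,0,0,0,-0.046,-1,0.001,-0.014,0,0,0,-0.091,-1,0.001,-0.024,0,0,0,-0.152,-1,0,-0.035,0,0,0,-0.228,-1,-0.002,-0.047,0,0,0,-0.304,-1,-0.005,-0.058,0,0,0,-0.38,-1,-0.009,-0.069,0,0,0,-0.456,-1,-0.014,-0.08,0,0,0,-0.532,-1,-0.02,-0.09,0,0,0,-0.608,-1,-0.027,-0.1,0,0,0,-0.684,-1,-0.034,-0.109,0,0,0,-0.76,-1]}}

```text
clock: 39.85
eef_pos: [664.7, 74.7, 82.0]
tcp_rot: [3.138, 0.003, 0.761]
contact_force: [2.6, -4.0, 7.0]
opening: 0.22
grasp_force: 49.2
```

```bash
python3 - <<'E'
from seq import *
s=chk(); d=s['eef_pos'][:2]-[564.5,-15.5]; print(np.degrees(np.arctan2(d[1],d[0])),np.hypot(*d),s['tcp_rot'])
E
```

```text
t39.9 pos [664.7  74.7  82. ] err [ 163.7  206.6 -128. ] rot 43.65 F [ 2.6 -4.   7. ] open 0.22 g 49.2 q [ 0.11  0.58  1.64 -0.01  0.92  0.92]
41.98983647823252 134.79512432392553 [3.1381284  0.00317878 0.7614853 ]
```

Forces are small and it is tracking well. I'll continue.

Call:
{"fn": "send_rows", "kwargs": {"targets": [0,-0.012,0,0,0,-0.076,-1,-0.002,-0.023,0,0,0,-0.152,-1,-0.004,-0.035,0,0,0,-0.228,-1,-0.007,-0.046,0,0,0,-0.304,-1,-0.012,-0.057,0,0,0,-0.38,-1,-0.017,-0.068,0,0,0,-0.456,-1,-0.023,-0.078,0,0,0,-0.532,-1,-0.03,-0.087,0,0,0,-0.608,-1,-0.038,-0.096,0,0,0,-0.684,-1,-0.046,-0.104,0,0,0,-0.76,-1,-0.056,-0.112,0,0,0,-0.835,-1,-0.065,-0.118,0,0,0,-0.911,-1]}}

```text
clock: 40.85
eef_pos: [537.9, 116.1, 82.0]
tcp_rot: [3.138, 0.004, 1.672]
contact_force: [6.9, -12.0, 4.7]
opening: 0.221
grasp_force: 49.4
```

Call:
{"fn": "send_rows", "kwargs": {"targets": [-0.002,-0.012,0,0,0,-0.076,-1,-0.005,-0.023,0,0,0,-0.152,-1,-0.009,-0.034,0,0,0,-0.228,-1,-0.014,-0.045,0,0,0,-0.304,-1,-0.019,-0.055,0,0,0,-0.38,-1,-0.026,-0.065,0,0,0,-0.456,-1,-0.033,-0.074,0,0,0,-0.532,-1,-0.042,-0.082,0,0,0,-0.608,-1,-0.05,-0.09,0,0,0,-0.684,-1,-0.06,-0.097,0,0,0,-0.76,-1,-0.07,-0.103,0,0,0,-0.835,-1,-0.081,-0.108,0,0,0,-0.911,-1]}}

```text
clock: 41.85
eef_pos: [436.8, 26.6, 81.9]
tcp_rot: [-3.141, 0.001, 2.582]
contact_force: [-1.5, 7.3, 10.8]
opening: 0.221
grasp_force: 50.2
```

```bash
python3 - <<'E'
from seq import *
s=chk(); d=s['eef_pos'][:2]-[564.5,-15.5]; print(np.degrees(np.arctan2(d[1],d[0])),np.hypot(*d),s['tcp_rot'])
E
```

```text
t41.9 pos [436.8  26.6  81.9] err [ -64.2  158.5 -128.1] rot 147.97 F [-1.5  7.3 10.8] open 0.22 g 50.2 q [ 0.06  0.29  2.15 -0.    0.71 -0.95]
161.77754685230246 134.49471483337666 [-3.14087498e+00  6.64196044e-04  2.58234583e+00]
```

Call:
{"fn": "send_rows", "kwargs": {"targets": [-0.003,-0.011,0,0,0,-0.076,-1,-0.008,-0.022,0,0,0,-0.152,-1,-0.013,-0.033,0,0,0,-0.228,-1,-0.019,-0.043,0,0,0,-0.304,-1,-0.027,-0.052,0,0,0,-0.38,-1,-0.034,-0.061,0,0,0,-0.456,-1,-0.043,-0.069,0,0,0,-0.532,-1,-0.052,-0.076,0,0,0,-0.608,-1,-0.062,-0.083,0,0,0,-0.684,-1,-0.073,-0.088,0,0,0,-0.76,-1,-0.083,-0.093,0,0,0,-0.835,-1,-0.095,-0.096,0,0,0,-0.911,-1]}}

```text
clock: 42.85
eef_pos: [463.1, -106.6, 81.7]
tcp_rot: [-3.141, -0.006, -2.789]
contact_force: [-13.3, -9.5, 17.7]
opening: 0.218
grasp_force: 51.3
```

Call:
{"fn": "send_rows", "kwargs": {"targets": [-0.005,-0.011,0,0,0,-0.076,-1,-0.011,-0.021,0,0,0,-0.152,-1,-0.018,-0.031,0,0,0,-0.228,-1,-0.025,-0.04,0,0,0,-0.304,-1,-0.033,-0.048,0,0,0,-0.38,-1,-0.042,-0.056,0,0,0,-0.456,-1,-0.05,-0.061,0,0,0,-0.516,-1,-0.056,-0.065,0,0,0,-0.562,-1,-0.06,-0.067,0,0,0,-0.592,-1,-0.062,-0.068,0,0,0,-0.608,-1,-0.062,-0.068,0,0,0,-0.608,-1]}}

```text
clock: 43.77
eef_pos: [547.2, -151.2, 81.8]
tcp_rot: [-3.139, -0.006, -2.183]
contact_force: [-3.1, -15.0, 3.2]
opening: 0.221
grasp_force: 49.8
```

```bash
python3 - <<'E'
from seq import *
s=chk(); d=s['eef_pos'][:2]-[564.5,-15.5]; print(np.degrees(np.arctan2(d[1],d[0])),np.hypot(*d),s['tcp_rot'])
E
```

```text
t43.8 pos [ 547.2 -151.2   81.8] err [  46.3  -19.3 -128.2] rot 125.06 F [ -3.1 -15.    3.2] open 0.22 g 49.8 q [-0.27  0.45  1.87 -0.01  0.82 -2.79]
-97.24929132803038 136.81871734191427 [-3.13877498 -0.00576332 -2.18304619]
```

The table has now turned about 381° in all. I'll release, rise and turn the hand to yaw π to look down on the posts.

```bash
python3 - <<'E'
from seq import *
sync(); s=r.sense(); c=pose(); c=(c[0],down(s['tcp_rot'][2])); pose(c)
v=[(c[0]+[0,0,150],c[1]),(np.array([530,-15,330.]),down(np.pi))]
path([c]+v,s['qpos']); plan(*v)
E
```

```text
q [-0.27  0.26  1.76  0.    1.12 -2.8 ] maxstep 0.05 res 0.000
  q [-0.03  0.12  1.7   0.    1.31 -1.6 ] maxstep 0.20 res 0.000
d [0.0, 0.0, -0.15, 0.0, -0.0, 0.0] rows>= 4
d [-0.102, 0.092, -0.098, -0.0, -0.0, 0.959] rows>= 8
```

Call:
{"fn": "send_rows", "kwargs": {"targets": [0,0,0,0,0,0,0.2,0,0,0,0,0,0,0.2,0,0,0,0,0,0,0.2,0,0,-0.04,0,0,0,0.2,0,0,-0.08,0,0,0,0.2,0,0,-0.12,0,0,0,0.2,0,0,-0.15,0,0,0,0.2,0,0,-0.15,0,0,0,0.2,0,0,-0.15,0,0,0,0.2]}}

```text
clock: 44.52
eef_pos: [547.9, -148.2, 232.5]
tcp_rot: [-3.139, -0.002, -2.186]
contact_force: [-0.3, -0.1, 0.4]
opening: 0.602
grasp_force: 0.0
```

Call:
{"fn": "send_rows", "kwargs": {"targets": [-0.102,0.092,-0.098,0,0,0.959,0.5,-0.102,0.092,-0.098,0,0,0.959,0.5,-0.102,0.092,-0.098,0,0,0.959,0.5,-0.102,0.092,-0.098,0,0,0.959,0.5,-0.102,0.092,-0.098,0,0,0.959,0.5,-0.102,0.092,-0.098,0,0,0.959,0.5,-0.102,0.092,-0.098,0,0,0.959,0.5,-0.102,0.092,-0.098,0,0,0.959,0.5,-0.102,0.092,-0.098,0,0,0.959,0.5,-0.102,0.092,-0.098,0,0,0.959,0.5,-0.102,0.092,-0.098,0,0,0.959,0.5]}}

```text
clock: 45.43
eef_pos: [530.4, -11.6, 327.1]
tcp_rot: [-3.14, -0.004, 3.141]
contact_force: [-0.2, -1.0, -0.5]
opening: 0.751
grasp_force: 0.0
```

```bash
cat > tops.py <<'E'
from seq import *
import sys
s=chk(); zt=float(sys.argv[1]); f=grab('wrist',sys.argv[2]); g=cv2.cvtColor(f['color'],cv2.COLOR_BGR2GRAY)
m=(g<60).astype(np.uint8); n,l,st,ce=cv2.connectedComponentsWithStats(m)
for i in range(1,n):
    x,y,w,h,a=st[i]
    if a>200 and w<90 and h<90 and y+h<330 and .6<w/h<1.7 and a>.6*w*h: print('blob',st[i],'at z',onz(f,x+w/2,y+h/2,zt).round(1))
E
python3 tops.py 162 w9
```

```text
t45.4 pos [530.4 -11.6 327.1] err [-0.2  3.3 -2.8] rot 0.28 F [-0.2 -1.  -0.5] open 0.75 g 0.0 q [-0.02  0.13  1.71 -0.    1.31 -1.59]
blob [299 204  28  26 579] at z [573.5  45.4 162. ]
```

```bash
python3 - <<'E'
from seq import *
f=cams.grab_frame('wrist'); g=cv2.cvtColor(f['color'],cv2.COLOR_BGR2GRAY)
for n,P in dict(B=(626.9,-67,162),C=(490.3,-49.9,162),A=(573.4,49,162)).items():
    u,v=proj(f,P)[0]; print(n,u.round(),v.round())
    u,v=int(u),int(v); w=g[max(0,v-34):v+34:4,max(0,u-36):u+36:3]; print('\n'.join(' '.join('%2d'%(x//10) for x in r_) for r_ in w))
E
```

```text
B 202.0 266.0
22 22 22 22 22 22 22 19 10  9  7  7  7  7  7  7  7  7  7  7  7  9  9 21
21 20 20 20 20 20 22 21 10  7  7  7  7  7  7  7  7  7  7  6  8  9  9 22
 8  7  7  6  2  2 19 21  9  7  7  7  7  7  7  7  7  7  6  8  9 10 10 22
 7  7  7  2  1  1 14 20  8  7  7  7  7  7  7  7  7  7  7 10 10 10 10 22
 7  7  4  1  1  1 12 11  7  8  8  8  7  7  7  7  7  7 11 12 11 11 12 22
 7  5  1  1  1  1  6 15 19 17 16 17 18 15  8  7  7  8 20 22 22 22 22 22
 6  2  1  1  1  1  9 12  5  5  5  5  5  8 17 11  7 14 22 20 18 19 21 22
 2  1  1  1  1  1  2  5  5  5  5  5  5  5  6 17 10 19 22 22 22 22 22 22
 1  1  1  1  1  1  2  5  5  5  5  5  5  5  5 11 15 22 22 22 22 22 22 22
 1  1  1  1  1  1  1  5  5  5  5  5  5  5  5 10 19 22 22 22 22 22 22 22
 1  1  1  1  1  1  1  5  5  5  5  5  5  5  5 18 22 22 22 22 22 22 22 22
 1  1  1  1  1  1  5 15  7  5  5  5  5  7 18 16 19 22 21 22 22 22 22 22
 1  1  1  1  1  1  4 10 16 19 18 18 19 16 11  9  9  9 10 12 15 18 20 21
 1  1  1  1  1  1  7  9  9  9  9  9  9  9  9  9  9  9  9  9  9  9  9  9
 1  1  1  1  1  3  9  9  9  9  9  9  9  9  9  9  9  9  9  9  9  9  9  9
 1  1 
[... 1913 characters left out ...]
6  5  4  4  4  4  4  4  4  5 17 21 22 21 22 21 21 21
19 11 13 15 16 16 10  4  4  4  4  4  4  4  4  4 11 20 21 22 22 21 22 21
20 20 20 20 20 18  9  4  4  4  4  4  4  4  4  4 12 21 21 22 22 21 22 21
20 20 20 20 20 20 14  5  4  4  4  4  4  4  4  5 17 21 21 22 22 21 21 21
20 20 20 20 20 20 19 11  4  4  4  4  4  4  6 16 21 21 22 22 21 21 21 17
20 20 20 20 20 20 20 19 18 12  9  8 11 15 20 21 21 21 22 22 21 21 19 10
20 20 20 20 20 20 19 19 19 19 17 20 22 22 22 21 21 21 21 21 21 20 11  9
22 22 22 22 22 22 21 20 19 16 19 22 22 22 22 21  9  2  5  7  8  8  8  9
22 22 22 22 22 22 22 19 19 22 22 22 22 22 22 20  5  1  1  6  7  7  8  8
22 22 22 22 21 18 19 22 22 22 22 22 22 22 21 19  3  1  1  2  7  7  7  7
```

```bash
cat > fin.py <<'E'
from seq import *
TOP={'B':None,'C':None,'A':None}
E
python3 - <<'E'
from seq import *
f=cams.grab_frame('wrist'); s=r.sense()
c0=np.array([564.5,-15.5])
for n,uv in dict(B=(198.4,266),C=(205,131.5),A=(313.3,217)).items():
    P=onz(f,*uv,162); print(n,P.round(1),'rel',np.hypot(*(P[:2]-c0)).round(1),np.degrees(np.arctan2(*(P[:2]-c0)[::-1])).round(1))
B=onz(f,198.4,266,162)
c=pose(); bias=s['eef_pos']-c[0]; print(bias)
v=[(np.array([B[0],B[1],240])-[bias[0],bias[1],0],down(np.pi))]; plan(*v)
E
```

```text
B [627.3 -70.4 162. ] rel 83.4 -41.1
C [490.3 -57.7 162. ] rel 85.4 -150.3
A [574.1  45.7 162. ] rel 61.9 81.1
[ 0.11815522  3.18650455 -2.16681606]
d [-0.097, -0.059, 0.09, -0.0, -0.0, -0.0] rows>= 4
```

Call:
{"fn": "send_rows", "kwargs": {"targets": [-0.097,-0.059,0.045,0,0,0,0.5,-0.097,-0.059,0.09,0,0,0,0.5,-0.097,-0.059,0.09,0,0,0,0.5,-0.097,-0.059,0.09,0,0,0,0.5,-0.097,-0.059,0.09,0,0,0,0.5,-0.097,-0.059,0.09,0,0,0,0.5,-0.097,-0.059,0.09,0,0,0,0.5]}}

```text
clock: 46.17
eef_pos: [627.1, -70.9, 238.7]
tcp_rot: [-3.14, -0.003, 3.138]
contact_force: [-0.6, 0.6, 0.1]
opening: 0.754
grasp_force: 0.0
```

```bash
sed -i 's/g<60/g<68/' tops.py; python3 tops.py 162 w10; python3 - <<'E'
from seq import *
f=cams.grab_frame('wrist'); g=cv2.cvtColor(f['color'],cv2.COLOR_BGR2GRAY); s=r.sense()
u,v=map(int,proj(f,[*s['eef_pos'][:2],162])[0]); print(u,v); w=g[v-36:v+36:4,u-42:u+42:3]; print('\n'.join(' '.join('%2d'%(x//10) for x in r_) for r_ in w))
E
```

```text
t46.2 pos [627.1 -70.9 238.7] err [-0.4  3.1 -1.2] rot 0.24 F [-0.6  0.6  0.1] open 0.75 g 0.0 q [-0.11  0.36  1.61 -0.    1.18 -1.68]
blob [ 234    0   69   55 3098] at z [516.6 -62.2 162. ]
blob [138  70  42  27 875] at z [ 548.6 -131.3  162. ]
blob [340  88  16  20 203] at z [558.  -11.2 162. ]
blob [ 411   99   46   46 1634] at z [573.3  45.8 162. ]
blob [ 233  181   41   39 1265] at z [626.2 -71.9 162. ]
255 201
20 14 20 19  9  9  7  7  7  7  7  7  7  7  7  7  7  7  7  6  5  9 10 10 22 22 22 22
20 19 14 19  9  9  7  7  7  7  7  7  7  7  7  7  7  7  7  7  6  7 10 10 22 22 22 22
20 20 19 12  9  9  8  7  7  7  7  8  9 10  9  8  7  7  7  7  6  8  8 10 20 22 22 22
20 20 20 18  9  9  9  7  8 16 21 22 20 19 20 21 21 17 10  7  7  8  8  9 19 20 22 22
20 20 20 19 10  9  8 16 23 19 11  7  5  5  5  6  8 14 20 15  7  8  8 10 19 20 20 20
20 20 20 19  9  9 18 22 10  5  5  5  5  5  5  5  5  5  8 18 18  9  9 10 19 19 19 19
20 20 20 20 10 15 22 10  5  5  5  5  5  5  5  5  5  5  5  6 18 15  9 11 19 20 20 20
20 20 20 20 10 19 16  5  5  5  5  5  5  5  5  5  5  5  5  5 11 19  9 11 19 19 19 19
20 20 20 20 14 20 10  5  5  5  5  5  5  5  5  5  5  5  5  5  7 19 13 13 19 19 19 19
20 20 20 20 21 21 10  5  5  5  5  5  5  5  5  5  5  5  5  5  6 19 20 19 19 19 19 19
20 20 20 20 21 21 15  5  5  5  5  5  5  5  5  5  5  5  5  5 10 20 20 20 20 20 19 19
20 20 20 21 20 21 20  8  5  5  5  5  5  5  5  5  5  5  5  6 18 17 15 17 19 20 20 20
10 17 20 21 21 20 20 19  8  5  5  5  5  5  5  5  5  5  6 16 20 19 19 19 18 16 15 14
 8  8 12 20 20 20 20 21 21 15  7  5  5  5  5  5  6 12 19 20 19 19 19 19 19 19 19 19
 8  8  8  8 15 19 20 20 20 20 21 20 18 17 18 19 20 20 19 19 19 19 19 19 19 19 19 19
 8  8  7  8  8  9 16 19 19 20 20 20 20 20 20 20 20 19 19 19 19 19 19 19 19 19 19 19
 8  8  8  8  8  8  8  8 10 15 19 20 20 20 20 20 20 19 19 19 19 19 19 19 19 19 19 19
 8  8  8  8  8  8  8  8  8  8  8 12 17 19 20 20 20 19 19 19 19 19 19 19 19 19 19 18
```

Aligned. I'll grip B from above and lift.

Call:
{"fn": "send_rows", "kwargs": {"targets": [0,0,0.04,0,0,0,0.5,0,0,0.08,0,0,0,0.5,0,0,0.11,0,0,0,0.5,0,0,0.12,0,0,0,0.5,0,0,0.12,0,0,0,0.5,0,0,0.12,0,0,0,-1,0,0,0.12,0,0,0,-1,0,0,0.12,0,0,0,-1,0,0,0.12,0,0,0,-1,0,0,0.12,0,0,0,-1,0,0,0.12,0,0,0,-1], "grip_force": 90}}

```text
clock: 47.18
eef_pos: [628.8, -71.8, 120.9]
tcp_rot: [-3.139, 0.002, 3.138]
contact_force: [-1.3, -1.3, 7.9]
opening: 0.403
grasp_force: 88.8
```

Call:
{"fn": "send_rows", "kwargs": {"targets": [0,0,-0.01,0,0,0,-1,0,0,-0.03,0,0,0,-1,0,0,-0.06,0,0,0,-1,0,0,-0.09,0,0,0,-1,0,0,-0.12,0,0,0,-1,0,0,-0.13,0,0,0,-1,0,0,-0.13,0,0,0,-1]}}

```text
clock: 47.77
eef_pos: [629.0, -71.3, 251.7]
tcp_rot: [-3.139, 0.003, 3.138]
contact_force: [-0.1, 0.5, -5.0]
opening: 0.401
grasp_force: 90.4
```

```bash
cat > move.py <<'E'
# usage: move.py x y z : measured-based move with yaw pi
from seq import *
x,y,z=map(float,sys.argv[1:4]); s=chk(); c=(s['eef_pos'],E(s['tcp_rot'])); d=c[1].inv().apply(np.array([x,y,z])-c[0])/1000
w=(c[1].inv()*down(np.pi)).as_rotvec(); print('d',d.round(3),'w',w.round(3),'grip',s['opening'])
E
sed -i '1s/.*/# measured-based move/' move.py; python3 move.py 544 -395 248
```

```text
t47.8 pos [629.  -71.3 251.7] err [ 1.5  2.7 11.8] rot 0.3 F [-0.1  0.5 -5. ] open 0.4 g 90.4 q [-0.11  0.35  1.6  -0.    1.2  -1.68]
d [ 0.084 -0.324  0.004] w [-0.003  0.003 -0.003] grip 0.4006246997953789
```

Call:
{"fn": "send_rows", "kwargs": {"targets": [0.004,-0.015,0,0,0,0,-1,0.012,-0.045,0,0,0,0,-1,0.021,-0.08,0,0,0,0,-1,0.03,-0.115,0,0,0,0,-1,0.039,-0.15,0,0,0,0,-1,0.048,-0.185,0,0,0,0,-1,0.057,-0.22,0,0,0,0,-1,0.066,-0.255,0,0,0,0,-1,0.075,-0.29,0,0,0,0,-1,0.082,-0.315,0,0,0,0,-1,0.084,-0.324,0,0,0,0,-1,0.084,-0.324,0,0,0,0,-1]}}

```text
clock: 48.77
eef_pos: [540.0, -397.0, 246.1]
tcp_rot: [-3.141, -0.006, 3.135]
contact_force: [-0.3, 0.5, -5.6]
opening: 0.399
grasp_force: 91.0
```

Call:
{"fn": "send_rows", "kwargs": {"targets": [0,0,0.03,0,0,0,-1,0,0,0.065,0,0,0,-1,0,0,0.1,0,0,0,-1,0,0,0.13,0,0,0,-1,0,0,0.15,0,0,0,-1,0,0,0.156,0,0,0,-1,0,0,0.156,0,0,0,-1,0,0,0.156,0,0,0,-1]}}

```text
clock: 49.43
eef_pos: [541.7, -394.1, 92.2]
tcp_rot: [-3.141, -0.004, 3.139]
contact_force: [0.9, 0.8, -4.5]
opening: 0.404
grasp_force: 91.1
```

Call:
{"fn": "send_rows", "kwargs": {"targets": [0,0,0.003,0,0,0,-1,0,0,0.006,0,0,0,-1,0,0,0.006,0,0,0,-1]}}

```text
clock: 49.68
eef_pos: [542.5, -395.4, 88.9]
tcp_rot: [-3.139, -0.001, 3.138]
contact_force: [-3.7, 2.0, 9.6]
opening: 0.403
grasp_force: 92.4
```

Seated at 88.9 mm, as expected. I'll release, rise and move over A.

Call:
{"fn": "send_rows", "kwargs": {"targets": [0,0,-0.002,0,0,0,0.5,0,0,-0.002,0,0,0,0.5,0,0,-0.002,0,0,0,0.5,0,0,-0.002,0,0,0,0.5,0,0,-0.02,0,0,0,0.5,0,0,-0.05,0,0,0,0.5,0,0,-0.09,0,0,0,0.5,0,0,-0.13,0,0,0,0.5,0,0,-0.16,0,0,0,0.5,0,0,-0.16,0,0,0,0.5,0,0,-0.16,0,0,0,0.5]}}

```text
clock: 50.6
eef_pos: [543.3, -395.6, 249.2]
tcp_rot: [-3.137, 0.001, 3.138]
contact_force: [0.1, -0.3, -0.5]
opening: 0.75
grasp_force: 0.0
```

```bash
python3 move.py 573.7 45.7 240; python3 tops.py 130 w11
```

```text
t50.6 pos [ 543.3 -395.6  249.2] err [ -84.2 -321.6    9.4] rot 0.32 F [ 0.1 -0.3 -0.5] open 0.75 g 0.0 q [-0.63  0.41  1.51 -0.    1.22 -2.2 ]
d [-0.029  0.441  0.007] w [-0.005  0.001 -0.003] grip 0.7498020633434063
t50.6 pos [ 543.3 -395.6  249.2] err [ -84.2 -321.6    9.4] rot 0.32 F [ 0.1 -0.3 -0.5] open 0.75 g 0.0 q [-0.63  0.41  1.51 -0.    1.22 -2.2 ]
blob [483 161  29  25 507] at z [ 533.8 -200.2  130. ]
blob [238 165  35  33 891] at z [ 539.7 -395.6  130. ]
```

Call:
{"fn": "send_rows", "kwargs": {"targets": [-0.003,0.04,0,0,0,0,0.5,-0.006,0.08,0,0,0,0,0.5,-0.009,0.12,0,0,0,0,0.5,-0.011,0.16,0,0,0,0,0.5,-0.014,0.2,0,0,0,0,0.5,-0.017,0.24,0,0,0,0,0.5,-0.02,0.28,0,0,0,0,0.5,-0.022,0.32,0,0,0,0,0.5,-0.025,0.36,0,0,0,0,0.5,-0.028,0.4,0,0,0,0,0.5,-0.029,0.441,0.007,0,0,0,0.5,-0.029,0.441,0.007,0,0,0,0.5]}}

```text
clock: 51.65
eef_pos: [571.2, 52.2, 235.9]
tcp_rot: [3.142, -0.007, -3.141]
contact_force: [-0.9, -0.4, -0.1]
opening: 0.752
grasp_force: 0.0
```

Call:
{"fn": "send_rows", "kwargs": {"targets": [0,0,0,0,0,0,0.5,0,0,0,0,0,0,0.5,0,0,0,0,0,0,0.5]}}

```text
clock: 51.9
eef_pos: [572.4, 44.9, 238.0]
tcp_rot: [-3.139, -0.004, 3.137]
contact_force: [0.8, -0.4, 0.3]
opening: 0.751
grasp_force: 0.0
```

```bash
python3 tops.py 162 w12; python3 move.py 573.7 45.7 118
```

```text
t51.9 pos [572.4  44.9 238. ] err [-55.2 118.8  -1.9] rot 0.36 F [ 0.8 -0.4  0.3] open 0.75 g 0.0 q [ 0.08  0.27  1.73 -0.    1.14 -1.49]
blob [  65   50   48   50 1826] at z [488.3 -58.8 162. ]
blob [ 235  184   41   39 1274] at z [573.3  45.2 162. ]
t52.0 pos [572.5  44.7 238.3] err [-55.  118.6  -1.5] rot 0.36 F [ 0.5 -0.5  0.8] open 0.75 g 0.0 q [ 0.08  0.27  1.73 -0.    1.14 -1.49]
d [-0.002  0.001  0.12 ] w [-0.002 -0.004 -0.005] grip 0.752719381222973
```

Call:
{"fn": "send_rows", "kwargs": {"targets": [-0.001,0.001,0.04,0,0,0,0.5,-0.001,0.001,0.08,0,0,0,0.5,-0.001,0.001,0.11,0,0,0,0.5,-0.001,0.001,0.12,0,0,0,0.5,-0.001,0.001,0.12,0,0,0,0.5,-0.001,0.001,0.12,0,0,0,-1,-0.001,0.001,0.12,0,0,0,-1,-0.001,0.001,0.12,0,0,0,-1,-0.001,0.001,0.12,0,0,0,-1,-0.001,0.001,0.12,0,0,0,-1,-0.001,0.001,0.12,0,0,0,-1]}}

```text
clock: 52.87
eef_pos: [575.1, 46.4, 121.2]
tcp_rot: [-3.139, 0.001, 3.138]
contact_force: [0.2, -4.7, 6.8]
opening: 0.403
grasp_force: 88.9
```

Call:
{"fn": "send_rows", "kwargs": {"targets": [0,0,-0.01,0,0,0,-1,0,0,-0.03,0,0,0,-1,0,0,-0.06,0,0,0,-1,0,0,-0.09,0,0,0,-1,0,0,-0.12,0,0,0,-1,0,0,-0.133,0,0,0,-1,0,0,-0.133,0,0,0,-1]}}

```text
clock: 53.45
eef_pos: [575.6, 47.5, 256.5]
tcp_rot: [-3.14, 0.004, 3.138]
contact_force: [0.8, 0.4, -4.2]
opening: 0.403
grasp_force: 90.0
```

```bash
python3 move.py 550 -296 250
```

```text
t53.5 pos [575.6  47.5 256.5] err [-52.  121.4  16.7] rot 0.29 F [ 0.8  0.4 -4.2] open 0.4 g 90.0 q [ 0.08  0.25  1.71 -0.    1.17 -1.49]
d [ 0.024 -0.344  0.007] w [-0.001  0.004 -0.003] grip 0.4027149808564098
```

Call:
{"fn": "send_rows", "kwargs": {"targets": [0.001,-0.015,0,0,0,0,-1,0.003,-0.045,0,0,0,0,-1,0.006,-0.08,0,0,0,0,-1,0.008,-0.115,0,0,0,0,-1,0.011,-0.15,0,0,0,0,-1,0.013,-0.19,0,0,0,0,-1,0.016,-0.23,0,0,0,0,-1,0.018,-0.265,0,0,0,0,-1,0.021,-0.3,0,0,0,0,-1,0.023,-0.33,0,0,0,0,-1,0.024,-0.344,0,0,0,0,-1,0.024,-0.344,0,0,0,0,-1]}}

```text
clock: 54.45
eef_pos: [547.5, -299.5, 251.4]
tcp_rot: [-3.139, -0.004, 3.135]
contact_force: [-0.7, 0.8, -5.0]
opening: 0.401
grasp_force: 90.7
```

Call:
{"fn": "send_rows", "kwargs": {"targets": [0,0,0.03,0,0,0,-1,0,0,0.065,0,0,0,-1,0,0,0.1,0,0,0,-1,0,0,0.13,0,0,0,-1,0,0,0.152,0,0,0,-1,0,0,0.16,0,0,0,-1,0,0,0.16,0,0,0,-1,0,0,0.16,0,0,0,-1]}}

```text
clock: 55.12
eef_pos: [548.2, -296.3, 92.6]
tcp_rot: [-3.14, -0.003, 3.139]
contact_force: [0.6, -0.0, -4.9]
opening: 0.401
grasp_force: 91.1
```

Call:
{"fn": "send_rows", "kwargs": {"targets": [0,0,0.003,0,0,0,-1,0,0,0.006,0,0,0,-1,0,0,0.006,0,0,0,-1]}}

```text
clock: 55.37
eef_pos: [549.2, -297.4, 89.1]
tcp_rot: [-3.139, -0.001, 3.138]
contact_force: [-3.9, 1.9, 13.8]
opening: 0.399
grasp_force: 92.6
```

Call:
{"fn": "send_rows", "kwargs": {"targets": [0,0,-0.002,0,0,0,0.5,0,0,-0.002,0,0,0,0.5,0,0,-0.002,0,0,0,0.5,0,0,-0.002,0,0,0,0.5,0,0,-0.02,0,0,0,0.5,0,0,-0.05,0,0,0,0.5,0,0,-0.09,0,0,0,0.5,0,0,-0.13,0,0,0,0.5,0,0,-0.155,0,0,0,0.5,0,0,-0.155,0,0,0,0.5,0,0,-0.155,0,0,0,0.5]}}

```text
clock: 56.28
eef_pos: [549.4, -297.3, 243.4]
tcp_rot: [-3.138, 0.0, 3.138]
contact_force: [-0.8, 0.3, -1.6]
opening: 0.754
grasp_force: 0.0
```

```bash
python3 move.py 489 -58.5 240; python3 tops.py 130 w13
```

```text
t56.3 pos [ 549.4 -297.3  243.4] err [ -78.1 -223.4    3.6] rot 0.28 F [-0.8  0.3 -1.6] open 0.75 g 0.0 q [-0.5   0.34  1.62 -0.    1.18 -2.06]
d [0.061 0.239 0.002] w [-0.004  0.    -0.003] grip 0.7536003010682144
t56.3 pos [ 549.4 -297.3  243.4] err [ -78.1 -223.4    3.6] rot 0.28 F [-0.8  0.3 -1.6] open 0.75 g 0.0 q [-0.5   0.34  1.62 -0.    1.18 -2.06]
blob [496  74  16  20 210] at z [ 471.3 -114.2  130. ]
blob [113 158  36  35 975] at z [ 539.1 -396.1  130. ]
blob [237 168  35  34 936] at z [ 547.3 -298.   130. ]
```

Call:
{"fn": "send_rows", "kwargs": {"targets": [0.01,0.04,0.002,0,0,0,0.5,0.02,0.08,0.002,0,0,0,0.5,0.03,0.12,0.002,0,0,0,0.5,0.04,0.16,0.002,0,0,0,0.5,0.05,0.2,0.002,0,0,0,0.5,0.061,0.239,0.002,0,0,0,0.5,0.061,0.239,0.002,0,0,0,0.5,0.061,0.239,0.002,0,0,0,0.5,0.061,0.239,0.002,0,0,0,0.5,0.061,0.239,0.002,0,0,0,0.5]}}

```text
clock: 57.17
eef_pos: [488.4, -58.5, 238.5]
tcp_rot: [-3.139, -0.004, 3.137]
contact_force: [-0.5, -0.2, -0.8]
opening: 0.751
grasp_force: 0.0
```

```bash
python3 tops.py 162 w14; python3 move.py 489 -58.5 118
```

```text
t57.2 pos [488.4 -58.5 238.5] err [-139.1   15.4   -1.3] rot 0.34 F [-0.5 -0.2 -0.8] open 0.75 g 0.0 q [-0.12  0.14  1.9  -0.    1.11 -1.69]
blob [ 234  183   42   39 1273] at z [488.8 -58.6 162. ]
t57.2 pos [488.5 -58.7 238.7] err [-139.1   15.2   -1.2] rot 0.35 F [0.  0.2 0.2] open 0.75 g 0.0 q [-0.12  0.14  1.9  -0.    1.11 -1.69]
d [-0.001  0.001  0.121] w [-0.002 -0.004 -0.005] grip 0.7497121917520397
```

Call:
{"fn": "send_rows", "kwargs": {"targets": [0,0,0.04,0,0,0,0.5,0,0,0.08,0,0,0,0.5,0,0,0.11,0,0,0,0.5,0,0,0.12,0,0,0,0.5,0,0,0.12,0,0,0,0.5,0,0,0.12,0,0,0,-1,0,0,0.12,0,0,0,-1,0,0,0.12,0,0,0,-1,0,0,0.12,0,0,0,-1,0,0,0.12,0,0,0,-1,0,0,0.12,0,0,0,-1]}}

```text
clock: 58.13
eef_pos: [489.6, -58.4, 121.4]
tcp_rot: [-3.139, 0.001, 3.138]
contact_force: [-0.3, -2.9, 6.4]
opening: 0.402
grasp_force: 89.2
```

Call:
{"fn": "send_rows", "kwargs": {"targets": [0,0,-0.01,0,0,0,-1,0,0,-0.03,0,0,0,-1,0,0,-0.06,0,0,0,-1,0,0,-0.09,0,0,0,-1,0,0,-0.12,0,0,0,-1,0,0,-0.133,0,0,0,-1,0,0,-0.133,0,0,0,-1]}}

```text
clock: 58.72
eef_pos: [490.3, -57.7, 256.7]
tcp_rot: [-3.139, 0.004, 3.138]
contact_force: [1.4, 0.5, -3.8]
opening: 0.402
grasp_force: 90.0
```

```bash
python3 move.py 437 -339 250
```

```text
t58.7 pos [490.3 -57.7 256.7] err [-137.2   16.2   16.9] rot 0.32 F [ 1.4  0.5 -3.8] open 0.4 g 90.0 q [-0.12  0.12  1.88 -0.    1.14 -1.69]
d [ 0.052 -0.281  0.007] w [-0.003  0.004 -0.003] grip 0.4016715008050622
```

Call:
{"fn": "send_rows", "kwargs": {"targets": [0.003,-0.015,0,0,0,0,-1,0.008,-0.045,0,0,0,0,-1,0.015,-0.08,0,0,0,0,-1,0.021,-0.115,0,0,0,0,-1,0.028,-0.15,0,0,0,0,-1,0.034,-0.185,0,0,0,0,-1,0.041,-0.22,0,0,0,0,-1,0.047,-0.255,0,0,0,0,-1,0.051,-0.275,0,0,0,0,-1,0.052,-0.281,0,0,0,0,-1,0.052,-0.281,0,0,0,0,-1]}}

```text
clock: 59.63
eef_pos: [434.4, -339.3, 252.0]
tcp_rot: [-3.14, -0.004, 3.136]
contact_force: [0.1, -0.3, -5.1]
opening: 0.403
grasp_force: 90.8
```

Call:
{"fn": "send_rows", "kwargs": {"targets": [0,0,0.03,0,0,0,-1,0,0,0.065,0,0,0,-1,0,0,0.1,0,0,0,-1,0,0,0.13,0,0,0,-1,0,0,0.152,0,0,0,-1,0,0,0.16,0,0,0,-1,0,0,0.16,0,0,0,-1,0,0,0.16,0,0,0,-1]}}

```text
clock: 60.3
eef_pos: [435.4, -338.0, 93.3]
tcp_rot: [-3.14, -0.003, 3.139]
contact_force: [0.2, 0.8, -3.4]
opening: 0.402
grasp_force: 91.3
```

Call:
{"fn": "send_rows", "kwargs": {"targets": [0,0,0.003,0,0,0,-1,0,0,0.006,0,0,0,-1,0,0,0.006,0,0,0,-1]}}

```text
clock: 60.55
eef_pos: [436.1, -339.3, 89.3]
tcp_rot: [-3.138, -0.001, 3.138]
contact_force: [-2.5, 2.5, 12.7]
opening: 0.401
grasp_force: 92.5
```

Seated. I'll release, rise, swing clear and take a last look.

Call:
{"fn": "send_rows", "kwargs": {"targets": [0,0,-0.002,0,0,0,0.5,0,0,-0.002,0,0,0,0.5,0,0,-0.002,0,0,0,0.5,0,0,-0.002,0,0,0,0.5,0,0,-0.02,0,0,0,0.5,0,0,-0.05,0,0,0,0.5,0,0,-0.09,0,0,0,0.5,0,0,-0.13,0,0,0,0.5,0,0,-0.17,0,0,0,0.5,0,0,-0.19,0,0,0,0.5,0,0,-0.19,0,0,0,0.5]}}

```text
clock: 61.47
eef_pos: [437.7, -340.1, 282.6]
tcp_rot: [-3.134, 0.004, 3.138]
contact_force: [0.3, -0.4, 0.2]
opening: 0.75
grasp_force: 0.0
```

Call:
{"fn": "send_rows", "kwargs": {"targets": [0,0.1,0,0,0,0,0.5,0,0.2,0,0,0,0,0.5,0,0.3,0,0,0,0,0.5,0,0.4,0,0,0,0,0.5,0,0.4,0,0,0,0,0.5,0,0.4,0,0,0,0,0.5,0,0.4,0,0,0,0,0.5,0,0.4,0,0,0,0,0.5,0,0.4,0,0,0,0,0.5,0,0.4,0,0,0,0,0.5,0,0.4,0,0,0,0,0.5,0,0.4,0,0,0,0,0.5]}}

```text
clock: 62.47
eef_pos: [436.4, 62.6, 275.4]
tcp_rot: [-3.139, -0.004, 3.141]
contact_force: [-0.1, -0.2, 0.0]
opening: 0.749
grasp_force: 0.0
```

```bash
python3 - <<'E'
from seq import *
chk(); f=grab('scene'); t=grab('top')
a=cv2.resize(f['color'][140:270,90:290],(400,260)); b=cv2.resize(t['color'][110:270,220:440],(400,291))
c=np.zeros((291,800,3),np.uint8); c[:260,:400]=a; c[:,400:]=b; cv2.imwrite('pics/end.png',c)
E
```

```text
t62.5 pos [436.4  62.6 275.4] err [-191.2  136.5   35.5] rot 0.27 F [-0.1 -0.2  0. ] open 0.75 g 0.0 q [ 0.14  0.01  1.95 -0.    1.18 -1.43]
```

View pics/end.png

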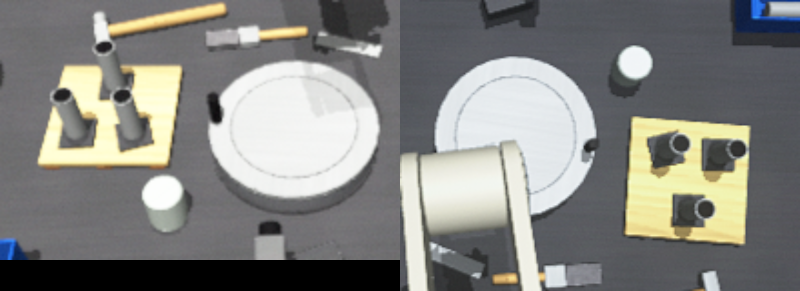

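All three posts stand within the pallet's edges: (665,150), (722,155) and (690,210) in the right panel. The tin is upright at (634,65).

```bash
python3 -c "
from rig import r
print(r.sign_off())"
```

```text
the job is handed in; nothing more can be done
None
```

All three posts present were stood on the unturned turntable, cranked about 381° counter-clockwise and stood upright on the pallet, with the tin still upright; the pin slipped once at about 110°, with a finger force near 80 N, and I regripped it and carried on the same way; handed in at 62.5 s.

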